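# Load the revolving stand in a pinwheel and index it

### The job

Load the cartons on the revolving stand, each lying flat and squarely on one of the four outlined places of its slab: first put every tall carton on the two places that face you now; then lift the sprung plunger by its knob, turn the slab half round to the hole on the right and let the pin drop fully home; next put every low carton on the two places that have come to the front. Finally index the slab back to the front hole, so that the knob is nearest you with its pin fully home, all cartons still in their places, and leave the other kitchen things alone.

Things in the scene. Friction and masses are not known exactly. Their poses are not given: they have to be found in the camera images.
- stand: Round grey disc, 304 mm across, 22 to 44 mm up, on a 120 mm foot, fixed; origin on the turning axis at worktop level, -x toward the robot (up to 0.2 rad askew). Index holes 138 mm from the axis at its front (-x), left (+y) and right (-y). A fixed clear cover (142 to 147 mm up, 180 mm wide, two steel posts) roofs x = 53 to 124 mm behind the axis: cartons pass below it, a gripper does not fit.
- slab (a point): Centre of the top face of the round wooden slab that turns on the base: 212 mm across, top 62 mm above the worktop. On the axis, z up; x and y turn with the slab, -x points along the aluminium arm to the plunger.
- turntable (a joint): Turn of the slab, rad, counter-clockwise from above positive: -1.571 = plunger at the left hole (the start), 0 = at the front hole nearest the robot, +1.571 = at the right hole (left and right as the robot sees them). Limits about -1.66 and +1.66. With the pin out it turns easily and stays where it is left.
- plunger (a joint): Lift of the sprung index pin, m: 0 = fully home in a hole, 0.012 = tip on top of the base between holes, 0.018 = end of travel. A spring pushes it down, 3 N when home, 5 N when up. Above 0.012 the slab can turn. Round-nosed 10 mm pin, 14 mm holes: let go over a hole it drops home; let go between holes it rides on the base until the slab is turned to a hole.
- knob (a point): Middle of the plunger's upright round black knob, 26 mm across, 40 mm high, at the end of the arm, 138 mm from the axis. With the pin home its middle is 94 mm above the worktop; its lower end is 74 mm up, above a steel collar (26 mm across, top 71 mm) on the arm (top 61 mm). Lifts with the plunger, goes round with the slab.
- tall_1_mid (a point): plain brown cardboard carton, 90 x 44 x 60 mm (long x wide x high), about 150 g, rigid; the tall kind. Point: its centre, half-way up; x axis along its 90 mm length, z up. May be absent (then None).
- tall_2_mid (a point): plain brown cardboard carton, 90 x 44 x 60 mm (long x wide x high), about 150 g, rigid; the tall kind. Point: its centre, half-way up; x axis along its 90 mm length, z up. May be absent (then None).
- low_1_mid (a point): plain brown cardboard carton, 90 x 44 x 40 mm (long x wide x high), about 150 g, rigid; the low kind. Point: its centre, half-way up; x axis along its 90 mm length, z up. May be absent (then None).
- low_2_mid (a point): plain brown cardboard carton, 90 x 44 x 40 mm (long x wide x high), about 150 g, rigid; the low kind. Point: its centre, half-way up; x axis along its 90 mm length, z up. May be absent (then None).
- place_tall_1 (a point): Centre, on the slab's top, of an outlined 90 x 44 mm place for a tall carton (either one, either way round): the near place of the two that face the robot at the start. x axis along its length, toward the open 54 mm square in the middle of the four places' pinwheel: 26 mm along +x from here a finger at the carton's inner side goes into that square. 8 mm between neighbours.
- place_tall_2 (a point): Centre, on the slab's top, of an outlined 90 x 44 mm place for a tall carton (either one, either way round): the left place of the two that face the robot at the start. x axis along its length, toward the open 54 mm square in the middle of the four places' pinwheel: 26 mm along +x from here a finger at the carton's inner side goes into that square. 8 mm between neighbours.
- place_low_1 (a point): Centre, on the slab's top, of an outlined 90 x 44 mm place for a low carton (either one, either way round): the place opposite to place_tall_1, under the cover at the start. x axis along its length, toward the open 54 mm square in the middle of the four places' pinwheel: 26 mm along +x from here a finger at the carton's inner side goes into that square. 8 mm between neighbours.
- place_low_2 (a point): Centre, on the slab's top, of an outlined 90 x 44 mm place for a low carton (either one, either way round): the place opposite to place_tall_2, partly under the cover at the start. x axis along its length, toward the open 54 mm square in the middle of the four places' pinwheel: 26 mm along +x from here a finger at the carton's inner side goes into that square. 8 mm between neighbours.
- yoghurt_cup: A yoghurt cup, a bystander on the worktop; origin under its centre. Leave it alone.
- fish_tin: A fish tin, a bystander on the worktop; origin under its centre. Leave it alone.
- tape_roll: A roll of tape, a bystander on the worktop; origin under its centre. Leave it alone.
Things that resemble listed ones, but are neither listed nor needed, are in the scene too. Leave any blue or orange look-alike of the part that bears low_2_mid alone.

How it is judged (in metres and radians):
On the way, in this order (a step that is already met when the one before it is completed fails the run):
1. every tall carton in a tall place, with the slab still pinned in the left hole (((horizontal distance between tall_1_mid and place_tall_1 below 0.012 m and angle between the x axis of tall_1_mid and the x axis of place_tall_1, either way round below 0.17 rad) or (horizontal distance between tall_1_mid and place_tall_2 below 0.012 m and angle between the x axis of tall_1_mid and the x axis of place_tall_2, either way round below 0.17 rad)) and z of tall_1_mid in the frame of slab between 0.025 and 0.035 m and angle between each of tall_1_mid, tall_2_mid's own z axis and vertical below 0.1 rad and ((horizontal distance between tall_2_mid and place_tall_1 below 0.012 m and angle between the x axis of tall_2_mid and the x axis of place_tall_1, either way round below 0.17 rad) or (horizontal distance between tall_2_mid and place_tall_2 below 0.012 m and angle between the x axis of tall_2_mid and the x axis of place_tall_2, either way round below 0.17 rad)) and z of tall_2_mid in the frame of slab between 0.025 and 0.035 m and value of joint turntable between -1.631 and -1.511 rad and value of joint plunger below 0.003 m), for 0.2 s.
2. slab turned to the right hole, pin home (value of joint turntable between 1.511 and 1.631 rad and value of joint plunger below 0.003 m), for 0.2 s.
3. every low carton in a low place, with the slab pinned in the right hole (all of step 2 and ((horizontal distance between low_1_mid and place_low_1 below 0.012 m and angle between the x axis of low_1_mid and the x axis of place_low_1, either way round below 0.17 rad) or (horizontal distance between low_1_mid and place_low_2 below 0.012 m and angle between the x axis of low_1_mid and the x axis of place_low_2, either way round below 0.17 rad)) and z of low_1_mid in the frame of slab between 0.015 and 0.025 m and angle between each of low_1_mid, low_2_mid's own z axis and vertical below 0.1 rad and ((horizontal distance between low_2_mid and place_low_1 below 0.012 m and angle between the x axis of low_2_mid and the x axis of place_low_1, either way round below 0.17 rad) or (horizontal distance between low_2_mid and place_low_2 below 0.012 m and angle between the x axis of low_2_mid and the x axis of place_low_2, either way round below 0.17 rad)) and z of low_2_mid in the frame of slab between 0.015 and 0.025 m), for 0.2 s.
At the end, for the whole second after the job is handed in: Slab at the front hole (within 0.06 rad) with the pin home (within 3 mm); every carton present lies upright and at rest on the slab in a place of its kind, within 12 mm and 0.17 rad (either way round) (((horizontal distance between tall_1_mid and place_tall_1 below 0.012 m and angle between the x axis of tall_1_mid and the x axis of place_tall_1, either way round below 0.17 rad) or (horizontal distance between tall_1_mid and place_tall_2 below 0.012 m and angle between the x axis of tall_1_mid and the x axis of place_tall_2, either way round below 0.17 rad)) and z of tall_1_mid in the frame of slab between 0.025 and 0.035 m and angle between each of tall_1_mid, tall_2_mid, low_1_mid, low_2_mid's own z axis and vertical below 0.1 rad and ((horizontal distance between tall_2_mid and place_tall_1 below 0.012 m and angle between the x axis of tall_2_mid and the x axis of place_tall_1, either way round below 0.17 rad) or (horizontal distance between tall_2_mid and place_tall_2 below 0.012 m and angle between the x axis of tall_2_mid and the x axis of place_tall_2, either way round below 0.17 rad)) and z of tall_2_mid in the frame of slab between 0.025 and 0.035 m and ((horizontal distance between low_1_mid and place_low_1 below 0.012 m and angle between the x axis of low_1_mid and the x axis of place_low_1, either way round below 0.17 rad) or (horizontal distance between low_1_mid and place_low_2 below 0.012 m and angle between the x axis of low_1_mid and the x axis of place_low_2, either way round below 0.17 rad)) and z of low_1_mid in the frame of slab between 0.015 and 0.025 m and ((horizontal distance between low_2_mid and place_low_1 below 0.012 m and angle between the x axis of low_2_mid and the x axis of place_low_1, either way round below 0.17 rad) or (horizontal distance between low_2_mid and place_low_2 below 0.012 m and angle between the x axis of low_2_mid and the x axis of place_low_2, either way round below 0.17 rad)) and z of low_2_mid in the frame of slab between 0.015 and 0.025 m and value of joint turntable between -0.06 and 0.06 rad and value of joint plunger below 0.003 m and linear speed of each of tall_1, tall_2, low_1, low_2 below 0.02 m/s); the robot touches nothing.
It fails at once if the yoghurt cup shoved more than 10 cm away (distance of yoghurt_cup from where it was at the start of the episode above 0.1 m).
It fails at once if the fish tin shoved more than 10 cm away (distance of fish_tin from where it was at the start of the episode above 0.1 m).
It fails at once if the roll of tape shoved more than 10 cm away (distance of tape_roll from where it was at the start of the episode above 0.1 m).
Of tall_1, tall_2 only 1 to 2 are there at a start; the rules pass over those that are not, and their reading is None.
Of low_1, low_2 only 1 to 2 are there at a start; the rules pass over those that are not, and their reading is None.
At some moment in a run one of low_1, low_2 may be knocked a few centimetres aside while the robot is not near it.
Once in a run the grip may slacken for a moment while it holds something.
It also fails if it takes over 210 s, if anything falls off the work surface, if the arm or the gripper's body presses on something with over 40 N, if the wrist force passes 120 N, or if a joint passes its speed limit or range.

### The arm

A 6-joint arm with a two-finger parallel gripper is mounted at the origin on a cart in front of the work surface, level with it; the furniture and walls round the work are solid. World frame = base frame: x ahead of the robot, y to its left, z up, the work surface at z = 0. Lengths are in mm, angles in degrees, forces in N, time in s.
With the tool pointing down it reaches from about 400 to 825 mm from the base axis. Payload 7 kg.
Tool frame: the origin (TCP) lies between the finger pads; the fingertips stand 19 mm ahead of it and the grasp point (between the pads) is the TCP; x points along the fingers, y is the direction in which the jaws open and shut, and the axes are right-handed (so a half turn about x gives the same grasp; the last joint's range is limited). The gripper opens to 85 mm and grips with 20 to 120 N. Pads are 22 mm wide; open, the fingers measure 114 mm over their backs; the gripper's body (76 mm by 85 mm) begins 54 mm behind the grasp point. The pads swing forward as they close: fully open they stand 13 mm farther back than shut.
Start: joints at [85.548, 20.546, 0.682, 0, -70.136, -16.507], TCP at [241.452, 630.314, 250.302] pointing down, gripper open.
Joint ranges: [-176.03, 176.03], [-82.01, 121.73], [-58.28, 71.71], [-173.87, 95.51], [-174.79, -0.11], [-173.66, 173.66]. Speed limits (degrees/s): [136.94, 136.94, 172.46, 180, 180, 180].

### API

Orientations are given as a 3x3 rotation matrix whose columns are the frame's x, y, z axes.
In Python, from plant import env, vision gives the robot as it stands.
- The arm moves only by the tool jog_arm, never from a script. Its argument "moves" is a list of rows, each an object of numbers: "tx", "ty", "tz": the shift along the tool's x, y, z in mm; "twist": the turn about the tool's x in degrees. In form: [{"tx": .., "ty": .., "tz": .., "twist": ..}, ...]. A call has 1 to 20 rows; each row shifts and turns the commanded pose from where the row before left it, along the tool's axes as they then stand; what a row does not reach is not made up. A row lasts 1/12 s, in which the tool goes at most 41.7 mm and 7.16 degrees, less where a joint would pass 70% of its speed; a pose out of reach is approached as far as the arm can. A call with a gripper value outside its range is refused whole. "gripper" is the opening, from 0 (shut) to 1 (fully open), set as the call begins (left out, the last holds). The fingers move at their own pace and stop on an object; "squeeze" is the grip in N (left out, the last holds). Time passes only in rows, so rows that do not move let the fingers close. It gives the time, the measured TCP pose, the force and the opening at its end, in the units of the state.
- env.state(): the state, without advancing time (a new reading comes with each control period).
- vision.snapshot(name): name is "side" or "top" or "wrist"; returns (picture, depth): 480x640x3 uint8, red, green, blue; 480x640 float32, mm along the optical axis (not along the pixel's ray), 0 where there is no reading.
- vision.get_calibration(name): a dict with "K" (3x3 intrinsics, pixels), "R" (3x3) and "t" (3): a world point X has camera coordinates R X + t. Camera axes: x right, y down, z forward; pixel columns grow to the right and rows downward; lengths in mm; the calibration is good to about 2 mm. The wrist camera is an equidistant fisheye: a pixel r from the principal point sees the ray r / f radians off the axis. A picture is of the moment at which its call begins: read the wrist's pose just before it. get_calibration takes no time and is no camera call; for the wrist camera it gives the pose at the moment of the call.
- env.job_done(): hands the job in, once; it reports no verdict.
The state is a dict: "clock": time; "joint_pos": joint angles; "qd": joint speeds; "tau": joint torques, N m; "eef_pos": TCP position; "ee_rot": TCP orientation; "wrist_force": force on the tool from outside, world axes, zero at the start; "torque": the same for the moment, N m; "gripper_width": finger opening in mm.
Only numpy, scipy, OpenCV 4.12 (cv2) and the standard library are available. Lean on these libraries where they do the work, as an engineer would, in place of code of your own. Each camera call takes 0.05 s, during which the arm holds its last target.

## Working session

There is one attempt and no reset: what is moved stays moved. The work goes in short steps, Python scripts to look and compute and a tool call to move; the robot and the scene stay as the last step left them, time stands still between calls to the robot, and variables do not carry over. Pictures are saved under pics/ and viewed, and the job is handed in when it is done.

Besides the shell and the picture viewer there is one more tool, called after ">>>" as a command line: name --argument value ..., lists and objects as JSON in quotes. jog_arm: Moves the arm, as the interface text tells. Its arguments: {"type":"object","properties":{"moves":{"type":"array"},"gripper":{"type":"number"},"squeeze":{"type":"number"}},"required":["moves"]}

```bash
ls; mkdir -p pics; cat > h.py <<'E'
import numpy as np, cv2
from plant import env, vision
def snap(name,fn,crop=None,scale=1):
    im,d=vision.snapshot(name)
    c=vision.get_calibration(name)
    out=im[:,:,::-1].copy()
    cv2.imwrite('pics/'+fn+'.png',out); np.savez('pics/'+fn+'.npz',im=im,d=d,**{k:np.array(c[k]) for k in('K','R','t')})
    return im,d,c
def px2w(u,v,c,z=None,d=None):
    K=np.array(c['K']);R=np.array(c['R']);t=np.array(c['t'])
    r=np.linalg.inv(K)@np.array([u,v,1.0]); o=-R.T@t; w=R.T@r
    if z is not None: s=(z-o[2])/w[2]
    else: s=d
    return o+s*w
def w2px(X,c):
    K=np.array(c['K']);p=K@(np.array(c['R'])@np.array(X)+np.array(c['t'])); return p[:2]/p[2]
def st():
    s=env.state(); print('t',round(s['clock'],2),'p',np.round(s['eef_pos'],1),'F',np.round(s['wrist_force'],1),'w',round(s['gripper_width'],1)); return s
E
python3 - <<'E'
from h import *
s=st();print(np.round(s['ee_rot'],3))
for n in('top','side','wrist'):
    im,d,c=snap(n,n+'0'); print(n,np.round(c['K'],1).tolist(),np.round(c['R'],3).tolist(),np.round(c['t'],1))
E
```

```text
pics
t 0.0 p [241.3 629.9 249.4] F [-0.3  0.5  0.5] w 85.4
[[-0.    -0.358 -0.934]
 [-0.002 -0.934  0.358]
 [-1.     0.002 -0.   ]]
top [[471.6, 0.0, 318.2], [0.0, 471.6, 244.3], [0.0, 0.0, 1.0]] [[-0.019, -1.0, -0.017], [-0.993, 0.02, -0.116], [0.117, 0.015, -0.993]] [ -75.7  484.8 1227.7]
side [[435.0, 0.0, 315.8], [0.0, 435.0, 240.5], [0.0, 0.0, 1.0]] [[0.915, -0.402, 0.019], [-0.204, -0.502, -0.84], [0.348, 0.765, -0.542]] [-465.2  114.9 1387. ]
wrist [[371.6, 0.0, 314.8], [0.0, 371.6, 243.2], [0.0, 0.0, 1.0]] [[-0.358, -0.934, 0.001], [-0.894, 0.343, 0.287], [-0.268, 0.102, -0.958]] [674.9 -36.9 379. ]
```

View pics/top0.png

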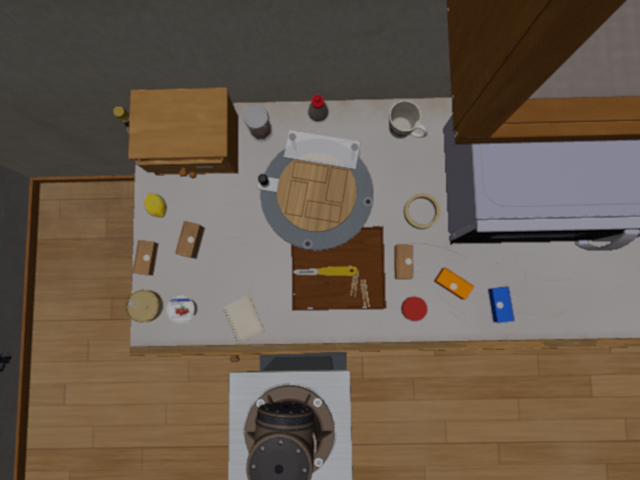

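View pics/side0.png

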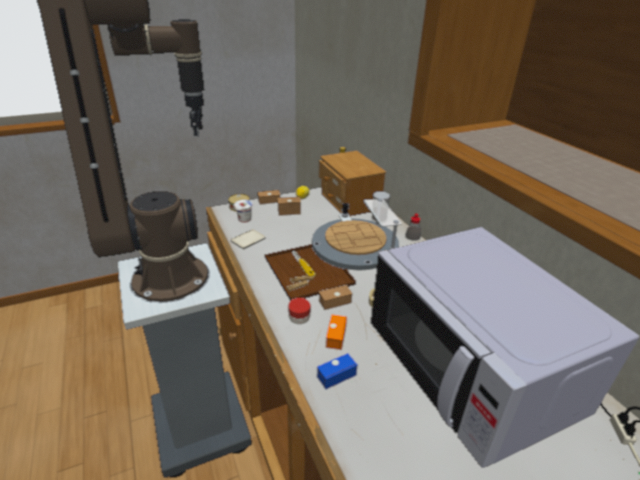

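```bash
python3 - <<'E'
import cv2
i=cv2.imread('pics/top0.png')
cv2.imwrite('pics/top0a.png',cv2.resize(i[60:310,150:430],None,fx=2.4,fy=2.4,interpolation=cv2.INTER_CUBIC)[:, :])
E
```

```text
(no output)
```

View pics/top0a.png

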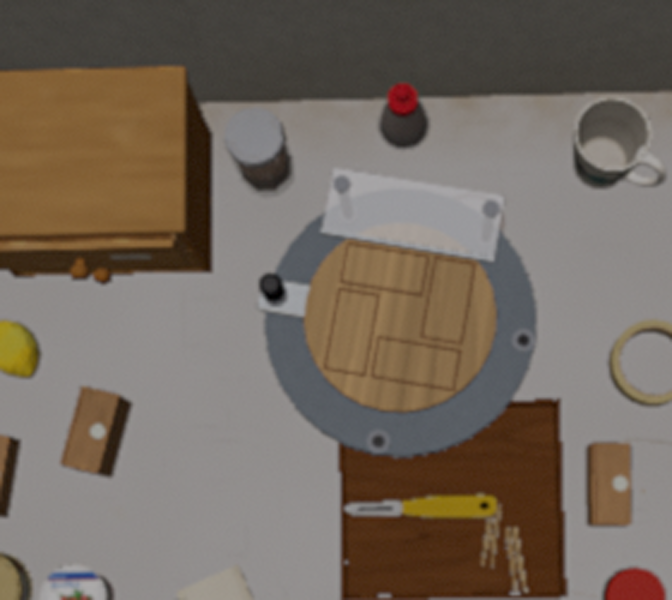

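```bash
python3 - <<'E'
import cv2, numpy as np
from h import px2w,w2px
f=np.load('pics/top0.npz'); c=f; d=f['d']
for u,v in [(190,240),(145,257),(404,262),(454,284),(502,305),(317,192),(264,180),(307,243),(368,201),(210,270),(420,211),(415,308)]:
    print((u,v),np.round(px2w(u,v,c,d=np.median(d[v-1:v+2,u-1:u+2])),1))
i=cv2.imread('pics/top0.png')
a=cv2.resize(i[210:290,120:240],None,fx=5,fy=5,interpolation=cv2.INTER_CUBIC)
b=cv2.resize(i[225:305,370:450],None,fx=5,fy=5,interpolation=cv2.INTER_CUBIC)
cv2.imwrite('pics/ca.png',a);cv2.imwrite('pics/cb.png',b)
E
```

```text
(190, 240) [497.5 248.6  59.7]
(145, 257) [457.1 372.7  41.4]
(404, 262) [ 430.4 -308.8   40.5]
(454, 284) [ 370.7 -436.1   39.9]
(502, 305) [ 314.3 -556.3   40.4]
(317, 192) [617.5 -85.   60.9]
(264, 180) [639.1  47.3 113.9]
(307, 243) [485.2 -56.   44.3]
(368, 201) [ 593.5 -219.3   46.6]
(210, 270) [422.3 210.5  -1.2]
(420, 211) [ 572.1 -364.4    1.4]
(415, 308) [ 311.  -330.4   51.7]
```

View pics/ca.png

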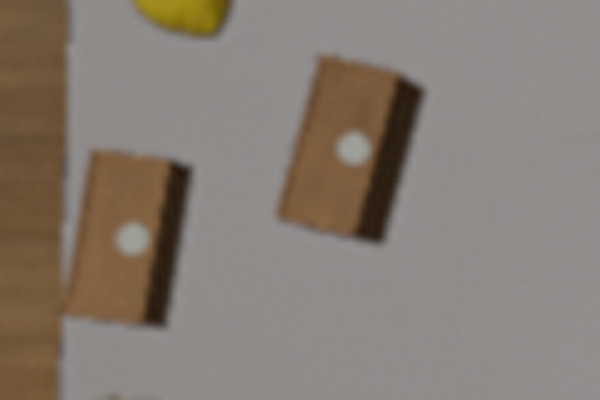

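View pics/cb.png

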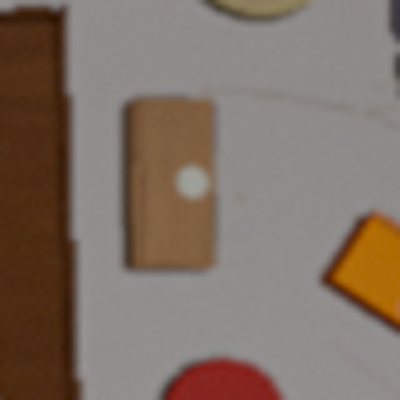

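```bash
python3 - <<'E'
import cv2, numpy as np
from h import px2w,w2px
c=np.load('pics/top0.npz')
def quad(pts,s,o,z):
    P=np.array([px2w(o[0]+(u+.5)/s-.5,o[1]+(v+.5)/s-.5,c,z=z)[:2] for u,v in pts],np.float32)
    e=[np.linalg.norm(P[i]-P[(i+1)%4]) for i in range(4)]
    r=cv2.minAreaRect(P)
    i=0 if e[0]+e[2]>e[1]+e[3] else 1
    dd=(P[(i+1)%4]-P[i])+(P[(i+2)%4]-P[(i+3)%4])
    return P.mean(0),np.round(e,1),np.degrees(np.arctan2(dd[1],dd[0]))
print('tall',quad([(320,57),(400,75),(358,238),(278,217)],5,(120,210),60))
print('lowL',quad([(92,150),(170,160),(147,323),(66,314)],5,(120,210),40))
print('lowR',quad([(127,98),(214,98),(214,270),(127,270)],5,(370,225),40))
o=(150,60)
cs=[]
for n,p in dict(front=[(378,338),(460,352),(455,390),(373,374)],left=[(335,289),(379,295),(367,375),(326,370)],far=[(348,243),(428,255),(422,295),(342,284)],right=[(433,257),(474,264),(464,343),(422,337)]).items():
    q=quad(p,2.4,o,62);print(n,q);cs.append(q[0])
print('centre',np.mean(cs,0))
# holes
h1=px2w(o[0]+378/2.4,o[1]+441/2.4,c,z=44);h2=px2w(o[0]+523/2.4,o[1]+340/2.4,c,z=44);k=px2w(o[0]+271/2.4,o[1]+282/2.4,c,z=114)
m=np.mean(cs,0)
for x in(h1,h2,k): d=x[:2]-m; print(np.round(x,1),np.linalg.norm(d),np.degrees(np.arctan2(d[1],d[0])))
E
```

```text
tall (array([500.56393, 255.31493], dtype=float32), array([43.5, 87.8, 43.6, 86.4], dtype=float32), np.float32(166.15375))
lowL (array([457.6812 , 377.59442], dtype=float32), array([42.3, 86.9, 43.4, 87.7], dtype=float32), np.float32(172.83925))
lowR (array([ 432.25476, -308.17944], dtype=float32), array([45.6, 90.2, 45.2, 90.3], dtype=float32), np.float32(177.73318))
front (array([ 565.9362 , -100.37797], dtype=float32), array([90.7, 42.2, 90.8, 40.2], dtype=float32), np.float32(-101.7596))
left (array([602.2457  , -30.441782], dtype=float32), array([48.8, 89.8, 45. , 90.6], dtype=float32), np.float32(171.9381))
far (array([671.801  , -67.86693], dtype=float32), array([89.2, 45.4, 88.7, 46.7], dtype=float32), np.float32(-99.7033))
right (array([ 635.55237, -136.56425], dtype=float32), array([45.7, 88.9, 46.2, 90.3], dtype=float32), np.float32(171.3206))
centre [618.8838  -83.81273]
[483.3 -57.3  44. ] 138.1988629880125 168.93124818400122
[ 592.3 -219.2   44. ] 138.02632339327732 -101.11655420677222
[645.6  50.  114. ] 136.46494905918297 78.69460721724933
```

```bash
python3 - <<'E'
import cv2
i=cv2.imread('pics/top0.png')
cv2.imwrite('pics/top0b.png',cv2.resize(i[125:255,250:385],None,fx=5.8,fy=4.6*1.0,interpolation=cv2.INTER_CUBIC) if 0 else cv2.resize(i[128:252,255:385],None,fx=4.8,fy=4.8,interpolation=cv2.INTER_CUBIC))
E
```

```text
(no output)
```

View pics/top0b.png

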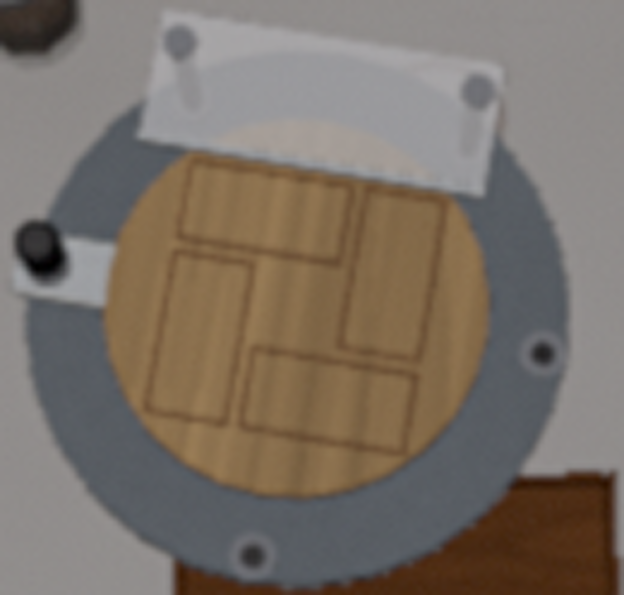

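>>> jog_arm --moves '[{"tx": 4, "ty": 10, "tz": -14}, {"tx": 4, "ty": 18, "tz": -27}, {"tx": 4, "ty": 18, "tz": -27}, {"tx": 4, "ty": 18, "tz": -27}, {"tx": 4, "ty": 18, "tz": -27}, {"tx": 4, "ty": 18, "tz": -27}, {"tx": 4, "ty": 18, "tz": -27}, {"tx": 4, "ty": 18, "tz": -27}, {"tx": 4, "ty": 18, "tz": -27}, {"tx": 4, "ty": 18, "tz": -27}, {"tx": 4, "ty": 18, "tz": -27}, {"tx": 4, "ty": 18, "tz": -27}, {"tx": 4, "ty": 18, "tz": -27}, {"tx": 4, "ty": 18, "tz": -27}, {"ty": 13, "tz": -11}, {"twist": -7}, {}, {}]' --gripper 1 --squeeze 40

```text
invalid input at $.moves[0]: expected keys tx, ty, tz, twist
```

```bash
cat >> h.py <<'E'
def psi(s):
    R=np.array(s['ee_rot']); return np.degrees(np.arctan2(R[1,1],R[0,1]))
def go(x,y,z,s=None,p=None):
    s=s or env.state(); q=np.radians(psi(s) if p is None else p); e=np.array(s['eef_pos'])
    D=np.array([x,y,z])-e
    print('psi',round(psi(s),1),'ty %.1f tz %.1f tx %.1f'%(D[0]*np.cos(q)+D[1]*np.sin(q),D[0]*np.sin(q)-D[1]*np.cos(q),-D[2]))
E
python3 - <<'E'
from h import *
s=st(); print(np.round(s['joint_pos'],1),np.round(s['ee_rot'],3).tolist()); go(500.6,255.3,200)
im,d,c=snap('wrist','w1')
E
```

```text
t 0.15 p [241.4 630.  249.6] F [-0.1  0.9 -0.4] w 85.4
[ 85.5  20.6   0.6  -0.  -70.1 -16.5] [[-0.0, -0.358, -0.934], [-0.001, -0.934, 0.358], [-1.0, 0.001, -0.0]]
psi -111.0 ty 257.2 tz -376.1 tx 49.6
```

View pics/w1.png

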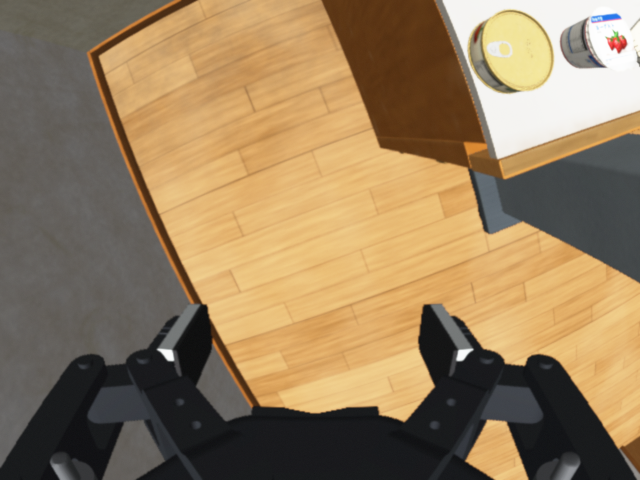

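>>> jog_arm --moves '[{"tx": 4, "ty": 10, "tz": -14, "twist": 0}, {"tx": 4, "ty": 18, "tz": -27, "twist": 0}, {"tx": 4, "ty": 18, "tz": -27, "twist": 0}, {"tx": 4, "ty": 18, "tz": -27, "twist": 0}, {"tx": 4, "ty": 18, "tz": -27, "twist": 0}, {"tx": 4, "ty": 18, "tz": -27, "twist": 0}, {"tx": 4, "ty": 18, "tz": -27, "twist": 0}, {"tx": 4, "ty": 18, "tz": -27, "twist": 0}, {"tx": 4, "ty": 18, "tz": -27, "twist": 0}, {"tx": 4, "ty": 18, "tz": -27, "twist": 0}, {"tx": 4, "ty": 18, "tz": -27, "twist": 0}, {"tx": 4, "ty": 18, "tz": -27, "twist": 0}, {"tx": 2, "ty": 18, "tz": -27, "twist": 0}, {"tx": 0, "ty": 18, "tz": -27, "twist": 0}, {"tx": 0, "ty": 13, "tz": -11, "twist": 0}, {"tx": 0, "ty": 0, "tz": 0, "twist": -7}, {"tx": 0, "ty": 0, "tz": 0, "twist": 0}, {"tx": 0, "ty": 0, "tz": 0, "twist": 0}]' --gripper 1 --squeeze 40

```text
clock: 1.7
eef_pos: [500.7, 255.7, 200.3]
ee_rot: [[-0.0, -0.245, -0.97], [0.0, -0.97, 0.245], [-1.0, -0.0, 0.0]]
wrist_force: [-0.4, -0.2, -0.7]
gripper_width: 85.8
```

```bash
python3 - <<'E'
from h import *
s=st(); print(np.round(s['joint_pos'],1),np.round(s['ee_rot'],3).tolist()); go(500.6,255.3,200)
im,d,c=snap('wrist','w2')
E
```

```text
t 1.7 p [500.7 255.7 200.3] F [-0.4 -0.2 -0.7] w 85.8
[ 47.   12.2 -17.8  -0.  -59.9  28.8] [[-0.0, -0.245, -0.97], [0.0, -0.97, 0.245], [-1.0, -0.0, 0.0]]
psi -104.2 ty 0.4 tz 0.0 tx 0.3
```

View pics/w2.png

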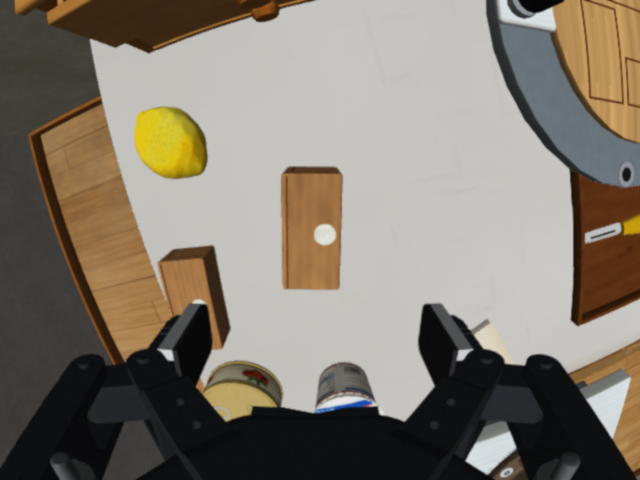

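```bash
cat >> h.py <<'E'
def fe2w(u,v,c,z):
    K=np.array(c['K']);R=np.array(c['R']);t=np.array(c['t']);f=K[0,0]
    d=np.array([u-K[0,2],v-K[1,2]]);r=np.hypot(*d);th=r/f
    ray=np.array([*(d/max(r,1e-9)*np.sin(th)),np.cos(th)]);o=-R.T@t;w=R.T@ray
    return o+w*(z-o[2])/w[2]
def quadw(pts,c,z,f=fe2w):
    P=np.array([f(u,v,c,z)[:2] for u,v in pts]); e=[np.linalg.norm(P[i]-P[(i+1)%4]) for i in range(4)]
    i=0 if e[0]+e[2]>e[1]+e[3] else 1
    dd=(P[(i+1)%4]-P[i])+(P[(i+2)%4]-P[(i+3)%4])
    print(np.round(P.mean(0),1),np.round(e,1),'ang %.1f'%np.degrees(np.arctan2(dd[1],dd[0])))
E
python3 - <<'E'
from h import *
i=cv2.imread('pics/w2.png');cv2.imwrite('pics/w2a.png',cv2.resize(i[150:310,140:360],None,fx=3.6,fy=3.6,interpolation=cv2.INTER_CUBIC))
c=np.load('pics/w2.npz')
quadw([(287,175),(342,175),(340,289),(284,289)],c,60)
E
```

```text
[502.2 257.4] [39.1 87.6 43.4 87.7] ang 164.6
```

View pics/w2a.png

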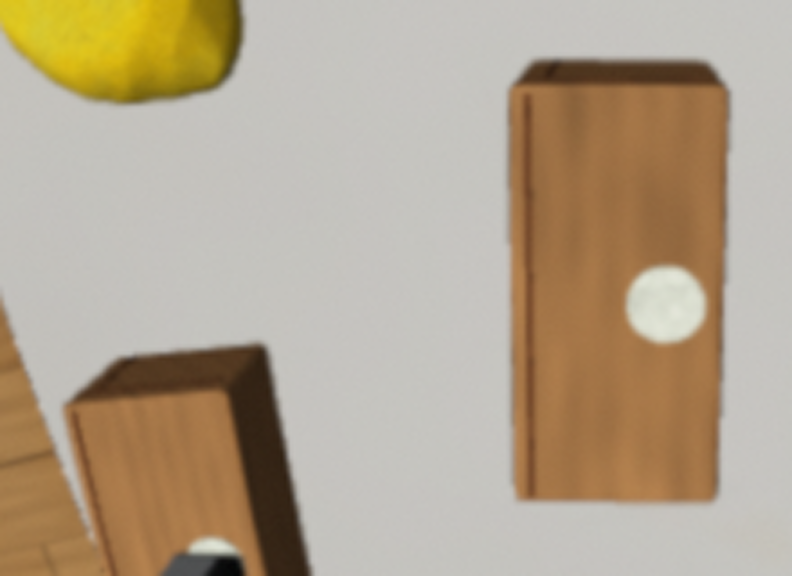

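```bash
python3 - <<'E'
from h import *
c=np.load('pics/w2.npz')
quadw([(281.7,173.9),(342.2,174.4),(339.2,288.9),(283.6,288.9)],c,60)
E
```

```text
[502.8 258.4] [43.  88.  43.1 88.4] ang 165.4
```

>>> jog_arm --moves '[{"tx": 15, "ty": -1.5, "tz": -0.7, "twist": 0}, {"tx": 30, "ty": 0, "tz": 0, "twist": 0}, {"tx": 30, "ty": 0, "tz": 0, "twist": 0}, {"tx": 30, "ty": 0, "tz": 0, "twist": 0}, {"tx": 30, "ty": 0, "tz": 0, "twist": 0}, {"tx": 15, "ty": 0, "tz": 0, "twist": 0}, {"tx": 10, "ty": 0, "tz": 0, "twist": 0}, {"tx": 0, "ty": 0, "tz": 0, "twist": 0}]'

```text
clock: 2.42
eef_pos: [500.6, 257.0, 38.2]
ee_rot: [[-0.003, -0.242, -0.97], [-0.002, -0.97, 0.242], [-1.0, 0.003, 0.002]]
wrist_force: [0.3, 0.0, 0.6]
gripper_width: 85.4
```

>>> jog_arm --moves '[{"tx": 0, "ty": 0, "tz": 0, "twist": 0}, {"tx": 0, "ty": 0, "tz": 0, "twist": 0}, {"tx": 0, "ty": 0, "tz": 0, "twist": 0}, {"tx": 0, "ty": 0, "tz": 0, "twist": 0}, {"tx": 0, "ty": 0, "tz": 0, "twist": 0}, {"tx": 0, "ty": 0, "tz": 0, "twist": 0}, {"tx": 0, "ty": 0, "tz": 0, "twist": 0}, {"tx": 0, "ty": 0, "tz": 0, "twist": 0}]' --gripper 0 --squeeze 50

```text
clock: 3.08
eef_pos: [502.4, 257.9, 41.9]
ee_rot: [[0.002, -0.241, -0.971], [0.002, -0.971, 0.241], [-1.0, -0.002, -0.002]]
wrist_force: [-2.1, 0.6, 6.9]
gripper_width: 43.3
```

>>> jog_arm --moves '[{"tx": -12, "ty": 0, "tz": 0, "twist": 0}, {"tx": -25, "ty": 0, "tz": 0, "twist": 0}, {"tx": -30, "ty": 0, "tz": 0, "twist": 0}, {"tx": -30, "ty": 0, "tz": 0, "twist": 0}, {"tx": -25, "ty": 0, "tz": 0, "twist": 0}, {"tx": -12, "ty": 10, "tz": -7, "twist": 0}, {"tx": 0, "ty": 22, "tz": -14, "twist": 0}, {"tx": 0, "ty": 25, "tz": -16, "twist": 0}, {"tx": 0, "ty": 25, "tz": -16, "twist": 0}, {"tx": 0, "ty": 25, "tz": -17, "twist": 0}, {"tx": 0, "ty": 25, "tz": -17, "twist": 0}, {"tx": 0, "ty": 25, "tz": -17, "twist": 0}, {"tx": 0, "ty": 25, "tz": -16, "twist": 0}, {"tx": 0, "ty": 25, "tz": -16, "twist": 0}, {"tx": 0, "ty": 22, "tz": -14, "twist": 0}, {"tx": 0, "ty": 18, "tz": -12, "twist": 0}, {"tx": 0, "ty": 8, "tz": -5, "twist": -2.9}, {"tx": 0, "ty": 0, "tz": 0, "twist": 0}, {"tx": 0, "ty": 0, "tz": 0, "twist": 0}]'

```text
clock: 4.67
eef_pos: [602.0, -31.2, 174.4]
ee_rot: [[0.0, -0.194, -0.981], [0.0, -0.981, 0.194], [-1.0, -0.0, 0.0]]
wrist_force: [0.2, 0.8, -1.7]
gripper_width: 43.7
```

```bash
python3 - <<'E'
from h import *
s=st(); go(602.8,-30.7,102)
im,d,c=snap('wrist','w3');im,d,c=snap('top','t3')
E
```

```text
t 4.67 p [602.  -31.2 174.4] F [ 0.2  0.8 -1.7] w 43.7
psi -101.2 ty -0.6 tz -0.6 tx 72.4
```

View pics/w3.png

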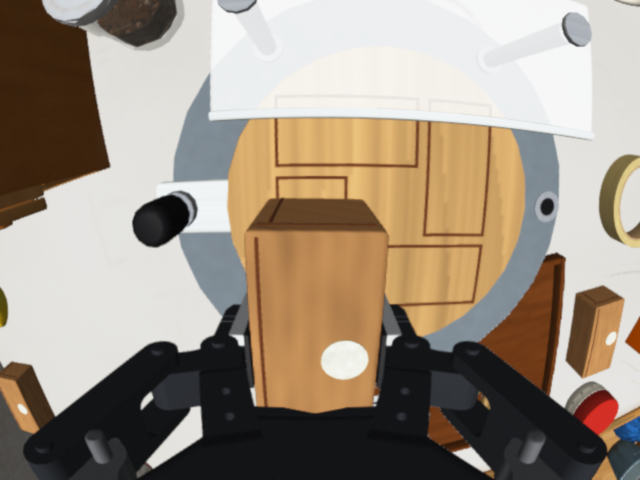

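View pics/t3.png

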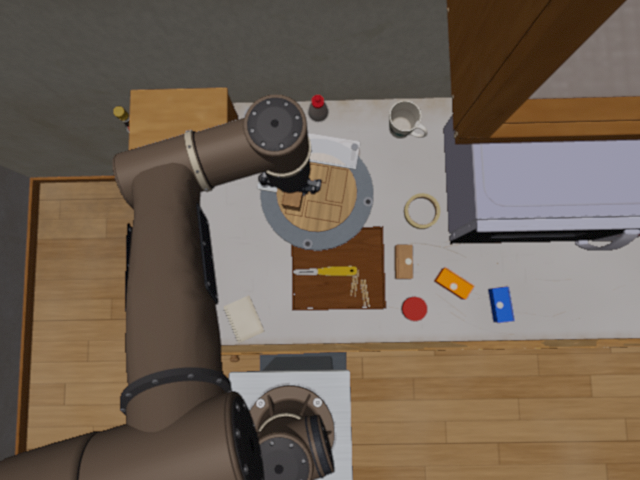

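```bash
python3 - <<'E'
from h import *
c=np.load('pics/w3.npz')
quadw([(430,99),(490,105),(484,235),(425,235)],c,62)
print('exp right', 618.9+26*.9813-49*.1925, -83.8-26*.1925-49*.9813)
quadw([(276,97),(418,100),(417,166),(276,165)],c,62)
print('exp far', 618.9+49*.9813+26*.1925, -83.8-49*.1925+26*.9813)
h=fe2w(546,207,c,44);print(h,'exp 592.3 -219.2')
a=np.array([618.9,-83.8]);R=np.array([[.9813,.1925],[-.1925,.9813]])
for p in [(246,233),(386,235)]:
    q=fe2w(*p,c,192.5); print(q, R.T@(q[:2]-a))
i=cv2.imread('pics/w3.png');cv2.imwrite('pics/w3a.png',cv2.resize(i[60:420,150:560],None,fx=1.9,fy=1.6,interpolation=cv2.INTER_CUBIC))
E
```

```text
[ 636.5 -135.1] [43.5 90.6 44.9 90.7] ang 169.8
exp right 634.9812999999999 -136.8887
[673.  -65.3] [89.9 43.1 90.8 43.4] ang -101.0
exp far 671.9887 -67.7187
[ 593.43916263 -216.3077999    44.        ] exp 592.3 -219.2
[650.2715339  -18.90944283 192.5       ] [18.29345396 69.71612403]
[641.62413069 -59.57533157 192.5       ] [17.63594078 28.14606229]
```

>>> jog_arm --moves '[{"tx": 8, "ty": -1.5, "tz": -1.5, "twist": 0}, {"tx": 15, "ty": 0, "tz": 0, "twist": 0}, {"tx": 15, "ty": 0, "tz": 0, "twist": 0}, {"tx": 13, "ty": 0, "tz": 0, "twist": 0}, {"tx": 8, "ty": 0, "tz": 0, "twist": 0}, {"tx": 5, "ty": 0, "tz": 0, "twist": 0}, {"tx": 3, "ty": 0, "tz": 0, "twist": 0}, {"tx": 1, "ty": 0, "tz": 0, "twist": 0}, {"tx": 0, "ty": 0, "tz": 0, "twist": 0}, {"tx": 0, "ty": 0, "tz": 0, "twist": 0}]'

```text
clock: 5.6
eef_pos: [604.4, -29.3, 106.9]
ee_rot: [[0.001, -0.192, -0.981], [0.0, -0.981, 0.192], [-1.0, -0.0, -0.001]]
wrist_force: [0.8, -0.0, -1.2]
gripper_width: 43.7
```

>>> jog_arm --moves '[{"tx": 1, "ty": 0, "tz": 0, "twist": 0}, {"tx": 1, "ty": 0, "tz": 0, "twist": 0}, {"tx": 0, "ty": 0, "tz": 0, "twist": 0}, {"tx": 0, "ty": 0, "tz": 0, "twist": 0}]'

```text
clock: 5.93
eef_pos: [604.0, -29.5, 104.4]
ee_rot: [[0.0, -0.192, -0.981], [0.0, -0.981, 0.192], [-1.0, -0.0, -0.0]]
wrist_force: [0.1, 0.2, -0.6]
gripper_width: 43.6
```

>>> jog_arm --moves '[{"tx": 1, "ty": 0, "tz": 0, "twist": 0}, {"tx": 0, "ty": 0, "tz": 0, "twist": 0}, {"tx": 0, "ty": 0, "tz": 0, "twist": 0}]'

```text
clock: 6.18
eef_pos: [604.3, -29.5, 103.9]
ee_rot: [[0.001, -0.192, -0.981], [-0.0, -0.981, 0.192], [-1.0, -0.0, -0.001]]
wrist_force: [-1.4, 0.5, 3.8]
gripper_width: 43.3
```

>>> jog_arm --moves '[{"tx": 0, "ty": 0, "tz": 0, "twist": 0}, {"tx": 0, "ty": 0, "tz": 0, "twist": 0}, {"tx": 0, "ty": 0, "tz": 0, "twist": 0}, {"tx": 0, "ty": 0, "tz": 0, "twist": 0}, {"tx": -8, "ty": 0, "tz": 0, "twist": 0}, {"tx": -20, "ty": 0, "tz": 0, "twist": 0}, {"tx": -30, "ty": 0, "tz": 0, "twist": 0}, {"tx": -30, "ty": 0, "tz": 0, "twist": 0}, {"tx": -20, "ty": 0, "tz": 0, "twist": 0}, {"tx": -5, "ty": 0, "tz": 0, "twist": 0}, {"tx": 0, "ty": 0, "tz": 0, "twist": 0}, {"tx": 0, "ty": 0, "tz": 0, "twist": 0}]' --gripper 0.72

```text
clock: 7.18
eef_pos: [603.7, -29.4, 216.3]
ee_rot: [[0.0, -0.192, -0.981], [0.0, -0.981, 0.192], [-1.0, -0.0, -0.0]]
wrist_force: [-0.3, -0.4, -1.0]
gripper_width: 61.9
```

```bash
python3 - <<'E'
from h import *
s=st(); print(np.round(s['joint_pos'],1))
im,d,c=snap('wrist','w4');im,d,c=snap('top','t4')
E
```

```text
t 7.18 p [603.7 -29.4 216.3] F [-0.3 -0.4 -1. ] w 61.9
[ 15.7  15.3 -11.4  -0.  -63.3  63.2]
```

View pics/w4.png

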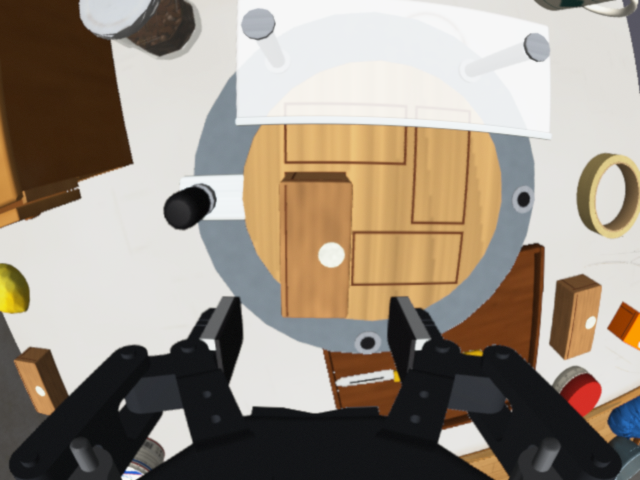

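```bash
python3 - <<'E'
from h import *
c=np.load('pics/w4.npz')
quadw([(280,180),(352,182),(349,318),(281,317)],c,122)
print('front');quadw([(353,231),(463,232),(459,284),(351,285)],c,62)
print('right');quadw([(416,107),(470,110),(464,223),(412,222)],c,62)
print('far');quadw([(284,103),(407,105),(405,163),(284,163)],c,62)
print('knob',fe2w(185,208,c,114), 'holes',fe2w(524,199,c,44),fe2w(368,343,c,44))
E
```

```text
[605.2 -29.8] [42.3 89.1 44.8 89.5] ang 168.6
front
[566.6 -98.8] [91.1 45.9 93.5 45.2] ang -101.5
right
[ 636.  -135.4] [44.4 90.6 44.6 89. ] ang 169.3
far
[673.  -65.9] [91.1 44.2 91.  44.9] ang -100.6
knob [648.44883968  46.97922324 114.        ] holes [ 593.2352963  -218.24042933   44.        ] [483.73366452 -56.13530147  44.        ]
```

>>> jog_arm --moves '[{"tx": 0, "ty": -17, "tz": -5, "twist": 0}, {"tx": 0, "ty": -25, "tz": -8, "twist": 0}, {"tx": 0, "ty": -25, "tz": -8, "twist": 0}, {"tx": 0, "ty": -20, "tz": -5, "twist": 0}, {"tx": 0, "ty": 0, "tz": 0, "twist": 5}, {"tx": 0, "ty": 0, "tz": 0, "twist": 7}, {"tx": 0, "ty": 0, "tz": 0, "twist": 7}, {"tx": 0, "ty": 0, "tz": 0, "twist": 7}, {"tx": 0, "ty": 0, "tz": 0, "twist": 7}, {"tx": 0, "ty": 0, "tz": 0, "twist": 7}, {"tx": 0, "ty": 0, "tz": 0, "twist": 7}, {"tx": 0, "ty": 0, "tz": 0, "twist": 7}, {"tx": 0, "ty": 0, "tz": 0, "twist": 7}, {"tx": 0, "ty": 0, "tz": 0, "twist": 7}, {"tx": 0, "ty": 0, "tz": 0, "twist": 7}, {"tx": 0, "ty": 0, "tz": 0, "twist": 7}, {"tx": 0, "ty": 0, "tz": 0, "twist": 7}, {"tx": 0, "ty": 0, "tz": 0, "twist": 7}, {"tx": 0, "ty": 0, "tz": 0, "twist": 7}, {"tx": 0, "ty": 0, "tz": 0, "twist": 7}]'

```text
clock: 8.95
eef_pos: [646.0, 51.5, 215.2]
ee_rot: [[-0.002, -0.854, 0.521], [-0.001, 0.521, 0.854], [-1.0, 0.001, -0.001]]
wrist_force: [0.0, -1.4, 0.0]
gripper_width: 61.3
```

```bash
python3 - <<'E'
from h import *
s=st(); print(np.round(s['joint_pos'],1)); go(646.3,52.5,216)
im,d,c=snap('wrist','w5')
E
```

```text
t 8.95 p [646.   51.5 215.2] F [ 0.  -1.4  0. ] w 61.3
[ 21.8  19.4  -5.7  -0.  -65.  -53.2]
psi 148.6 ty 0.3 tz 1.0 tx -0.8
```

View pics/w5.png

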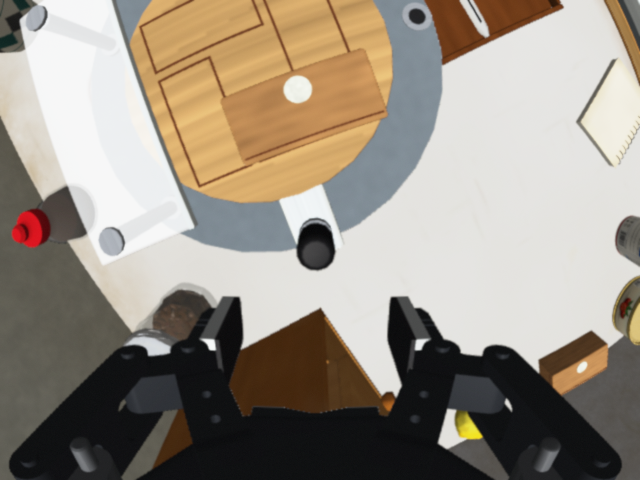

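```bash
python3 - <<'E'
from h import *
f=np.load('pics/top0.npz');d=f['d']
for u,v in [(180,120),(228,95),(225,155),(225,165),(234,172),(234,110),(258,125),(183,172),(193,174)]:
    print((u,v),np.round(px2w(u,v,f,d=d[v,u])))
i=cv2.imread('pics/w5.png');cv2.imwrite('pics/w5a.png',cv2.resize(i[170:300,240:400],None,fx=5,fy=4.6,interpolation=cv2.INTER_CUBIC))
E
```

```text
(180, 120) [778. 244. 173.]
(228, 95) [855. 134. 138.]
(225, 155) [687. 133. 175.]
(225, 165) [677. 144. 126.]
(234, 172) [692. 144.   6.]
(234, 110) [847. 134.  61.]
(258, 125) [785.  62. 110.]
(183, 172) [660. 248. 130.]
(193, 174) [676. 245.  54.]
```

View pics/w5a.png

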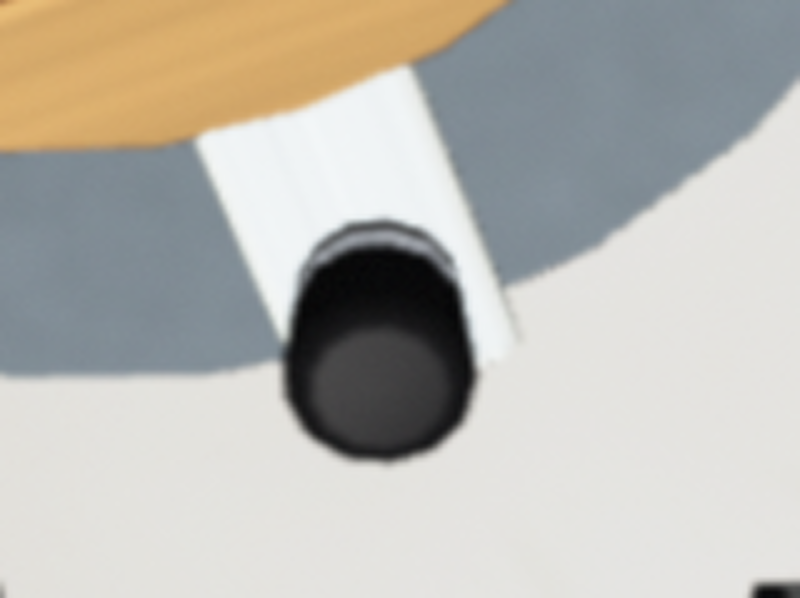

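```bash
python3 - <<'E'
from h import *
c=np.load('pics/w5.npz')
print(fe2w(316,253.5,c,114)); go(646.3,52,102)
E
```

```text
[646.3317      53.07988184 114.        ]
psi 148.1 ty 0.1 tz 0.6 tx 113.2
```

>>> jog_arm --moves '[{"tx": 15, "ty": 0, "tz": 1, "twist": 0}, {"tx": 25, "ty": 0, "tz": 0, "twist": 0}, {"tx": 25, "ty": 0, "tz": 0, "twist": 0}, {"tx": 25, "ty": 0, "tz": 0, "twist": 0}, {"tx": 15, "ty": 0, "tz": 0, "twist": 0}, {"tx": 8, "ty": 0, "tz": 0, "twist": 0}, {"tx": 0, "ty": 0, "tz": 0, "twist": 0}, {"tx": 0, "ty": 0, "tz": 0, "twist": 0}]'

```text
clock: 9.67
eef_pos: [647.0, 52.0, 103.2]
ee_rot: [[-0.001, -0.857, 0.514], [-0.001, 0.514, 0.857], [-1.0, 0.0, -0.001]]
wrist_force: [1.4, -0.2, 1.2]
gripper_width: 61.3
```

>>> jog_arm --moves '[{"tx": 0, "ty": 0, "tz": 0, "twist": 0}, {"tx": 0, "ty": 0, "tz": 0, "twist": 0}, {"tx": 0, "ty": 0, "tz": 0, "twist": 0}, {"tx": 0, "ty": 0, "tz": 0, "twist": 0}, {"tx": 0, "ty": 0, "tz": 0, "twist": 0}, {"tx": 0, "ty": 0, "tz": 0, "twist": 0}, {"tx": 0, "ty": 0, "tz": 0, "twist": 0}, {"tx": 0, "ty": 0, "tz": 0, "twist": 0}]' --gripper 0 --squeeze 40

```text
clock: 10.33
eef_pos: [647.6, 52.0, 104.7]
ee_rot: [[0.002, -0.857, 0.516], [0.0, 0.516, 0.857], [-1.0, -0.002, 0.002]]
wrist_force: [0.0, -0.0, 6.2]
gripper_width: 24.7
```

>>> jog_arm --moves '[{"tx": -5, "ty": 0, "tz": 0, "twist": 0}, {"tx": -5, "ty": 0, "tz": 0, "twist": 0}, {"tx": -5, "ty": 0, "tz": 0, "twist": 0}, {"tx": -1, "ty": 0, "tz": 0, "twist": 0}, {"tx": 0, "ty": 0, "tz": 0, "twist": 0}, {"tx": 0, "ty": 0, "tz": 0, "twist": 0}]'

```text
clock: 10.83
eef_pos: [646.7, 52.1, 119.0]
ee_rot: [[-0.0, -0.857, 0.516], [0.0, 0.516, 0.857], [-1.0, 0.0, 0.0]]
wrist_force: [2.5, 3.7, -5.6]
gripper_width: 24.6
```

```bash
python3 - <<'E'
from h import *
s=st(); print(np.round(s['joint_pos'],1)); snap('wrist','w6')
i=cv2.imread('pics/w6.png');cv2.imwrite('pics/w6a.png',cv2.resize(i[170:420,200:440],None,fx=2.4,fy=2.4,interpolation=cv2.INTER_CUBIC))
E
```

```text
t 10.83 p [646.7  52.1 119. ] F [ 2.5  3.7 -5.6] w 24.6
[ 21.8  24.1 -12.1  -0.  -53.7 -52.8]
```

View pics/w6a.png

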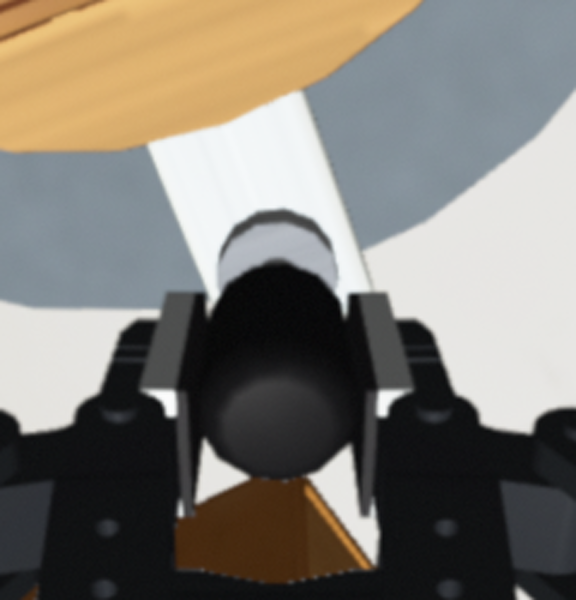

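>>> jog_arm --moves '[{"tx": -1, "ty": 0, "tz": 0, "twist": 0}, {"tx": 0, "ty": 6.7, "tz": -2.6, "twist": -3}, {"tx": 0, "ty": 6.7, "tz": -2.6, "twist": -3}, {"tx": 0, "ty": 6.7, "tz": -2.6, "twist": -3}, {"tx": 0, "ty": 6.7, "tz": -2.6, "twist": -3}, {"tx": 0, "ty": 0, "tz": 0, "twist": 0}, {"tx": 0, "ty": 0, "tz": 0, "twist": 0}]'

```text
clock: 11.47
eef_pos: [618.1, 54.7, 120.4]
ee_rot: [[0.0, -0.945, 0.328], [0.0, 0.328, 0.945], [-1.0, 0.0, 0.0]]
wrist_force: [0.1, 5.9, -5.4]
gripper_width: 24.7
```

```bash
cat >> h.py <<'E'
C=np.array([619.7,-82.5])
def arc(step,n,r=138,s=None):
    s=s or env.state(); p=np.array(s['eef_pos'])[:2]-C
    ph=np.degrees(np.arctan2(p[1],p[0])); q=psi(s)
    print('phi %.1f (turn %.1f) r %.1f psi %.1f'%(ph,(ph-168.9+180)%360-180,np.hypot(*p),q))
    # n steps of step deg; initial correction to r
    a=np.radians(ph+step); tgt=r*np.array([np.cos(a),np.sin(a)]); D=tgt-p; qr=np.radians(q)
    print('first ty %.1f tz %.1f'%(D@[np.cos(qr),np.sin(qr)],D@[np.sin(qr),-np.cos(qr)]))
    al=np.radians(ph+90+step/2-q); ch=2*r*np.sin(np.radians(step/2))
    print('rows ty %.2f tz %.2f twist %.1f'%(ch*np.cos(al),-ch*np.sin(al),-step))
E
python3 - <<'E'
from h import *
s=st(); arc(5,10)
E
```

```text
t 11.47 p [618.1  54.7 120.4] F [ 0.1  5.9 -5.4] w 24.7
phi 90.7 (turn -78.2) r 137.2 psi 160.9
first ty 11.4 tz -3.8
rows ty 11.14 tz -4.57 twist -5.0
```

>>> jog_arm --moves '[{"tx": 0, "ty": 11.4, "tz": -3.8, "twist": -5}, {"tx": 0, "ty": 11.1, "tz": -4.6, "twist": -5}, {"tx": 0, "ty": 11.2, "tz": -4.6, "twist": -5}, {"tx": 0, "ty": 11.1, "tz": -4.6, "twist": -5}, {"tx": 0, "ty": 11.2, "tz": -4.6, "twist": -5}, {"tx": 0, "ty": 11.1, "tz": -4.6, "twist": -5}, {"tx": 0, "ty": 11.1, "tz": -4.6, "twist": -5}, {"tx": 0, "ty": 0, "tz": 0, "twist": 0}]'

```text
clock: 12.13
eef_pos: [538.2, 27.8, 120.5]
ee_rot: [[-0.001, -0.961, -0.277], [-0.001, -0.277, 0.961], [-1.0, 0.001, -0.001]]
wrist_force: [1.4, 3.7, -5.4]
gripper_width: 24.2
```

```bash
python3 - <<'E'
from h import *
s=st(); arc(5,10);print(np.round(s['joint_pos'],1))
E
```

```text
t 12.13 p [538.2  27.8 120.5] F [ 1.4  3.7 -5.4] w 24.2
phi 126.5 (turn -42.4) r 137.1 psi -163.9
first ty 11.4 tz -3.8
rows ty 11.09 tz -4.68 twist -5.0
[ 23.8  14.9 -26.3   0.  -48.8  -7.8]
```

>>> jog_arm --moves '[{"tx": 0, "ty": 11.3, "tz": -4.0, "twist": -5}, {"tx": 0, "ty": 11.1, "tz": -4.7, "twist": -5}, {"tx": 0, "ty": 11.1, "tz": -4.7, "twist": -5}, {"tx": 0, "ty": 11.1, "tz": -4.7, "twist": -5}, {"tx": 0, "ty": 11.1, "tz": -4.7, "twist": -5}, {"tx": 0, "ty": 11.1, "tz": -4.7, "twist": -5}, {"tx": 0, "ty": 11.1, "tz": -4.7, "twist": -5}, {"tx": 0, "ty": 11.1, "tz": -4.7, "twist": -5}, {"tx": 0, "ty": 11.1, "tz": -4.7, "twist": -5}, {"tx": 0, "ty": 11.1, "tz": -4.7, "twist": -5}, {"tx": 0, "ty": 0, "tz": 0, "twist": 0}]'

```text
clock: 13.05
eef_pos: [483.0, -74.1, 120.3]
ee_rot: [[-0.001, -0.408, -0.913], [-0.0, -0.913, 0.408], [-1.0, 0.001, 0.001]]
wrist_force: [-1.6, 2.7, -5.2]
gripper_width: 24.4
```

```bash
python3 - <<'E'
from h import *
s=st(); arc(5,10);print(np.round(s['joint_pos'],1))
E
```

```text
t 13.05 p [483.  -74.1 120.3] F [-1.6  2.7 -5.2] w 24.4
phi 176.5 (turn 7.6) r 136.9 psi -114.1
first ty 11.5 tz -3.7
rows ty 11.08 tz -4.71 twist -5.0
[ 14.4  10.6 -32.4   0.  -47.1  51.5]
```

Continue: 82.4° remain; 10 more rows of 5°.

>>> jog_arm --moves '[{"tx": 0, "ty": 11.4, "tz": -4.0, "twist": -5}, {"tx": 0, "ty": 11.1, "tz": -4.7, "twist": -5}, {"tx": 0, "ty": 11.1, "tz": -4.7, "twist": -5}, {"tx": 0, "ty": 11.1, "tz": -4.7, "twist": -5}, {"tx": 0, "ty": 11.1, "tz": -4.7, "twist": -5}, {"tx": 0, "ty": 11.1, "tz": -4.7, "twist": -5}, {"tx": 0, "ty": 11.1, "tz": -4.7, "twist": -5}, {"tx": 0, "ty": 11.1, "tz": -4.7, "twist": -5}, {"tx": 0, "ty": 11.1, "tz": -4.7, "twist": -5}, {"tx": 0, "ty": 11.1, "tz": -4.7, "twist": -5}, {"tx": 0, "ty": 11.1, "tz": -4.7, "twist": -5}, {"tx": 0, "ty": 11.1, "tz": -4.7, "twist": -5}, {"tx": 0, "ty": 11.1, "tz": -4.7, "twist": -5}, {"tx": 0, "ty": 0, "tz": 0, "twist": 0}, {"tx": 0, "ty": 0, "tz": 0, "twist": 0}]'

```text
clock: 14.3
eef_pos: [553.3, -202.4, 119.3]
ee_rot: [[-0.003, 0.65, -0.76], [0.001, -0.76, -0.65], [-1.0, -0.002, 0.002]]
wrist_force: [-1.1, 3.5, -4.9]
gripper_width: 24.5
```

```bash
python3 - <<'E'
from h import *
s=st(); arc(5,10);print(np.round(s['joint_pos'],1))
snap('wrist','w7');snap('side','s7')
E
```

```text
t 14.3 p [ 553.3 -202.4  119.3] F [-1.1  3.5 -4.9] w 24.5
phi -119.0 (turn 72.1) r 137.1 psi -49.4
first ty 11.4 tz -3.8
rows ty 11.08 tz -4.70 twist -5.0
[ -1.1  19.3 -19.9  -0.  -51.  131.7]
```

View pics/w7.png

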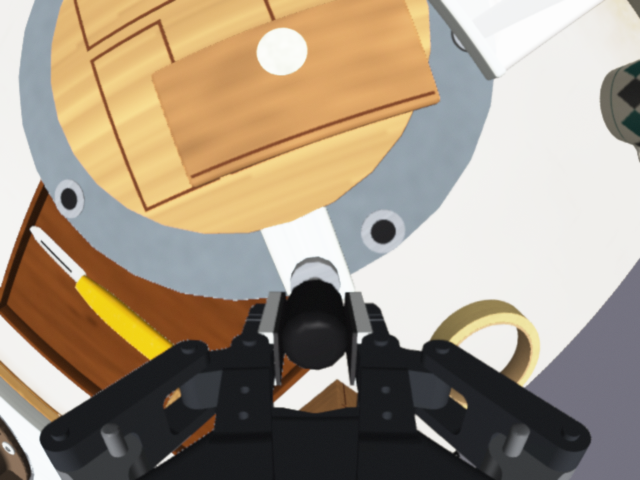

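>>> jog_arm --moves '[{"tx": 0, "ty": 11.3, "tz": -4.0, "twist": -5}, {"tx": 0, "ty": 11.1, "tz": -4.7, "twist": -5}, {"tx": 0, "ty": 11.1, "tz": -4.7, "twist": -5}, {"tx": 0, "ty": 6.5, "tz": -2.7, "twist": -2.9}, {"tx": 0, "ty": 0, "tz": 0, "twist": 0}, {"tx": 0, "ty": 0, "tz": 0, "twist": 0}, {"tx": 0, "ty": 0, "tz": 0, "twist": 0}]'

```text
clock: 14.98
eef_pos: [593.3, -217.2, 120.1]
ee_rot: [[-0.001, 0.854, -0.52], [0.001, -0.52, -0.854], [-1.0, -0.001, -0.0]]
wrist_force: [-1.4, 4.9, -6.3]
gripper_width: 24.4
```

```bash
python3 - <<'E'
from h import *
s=st(); arc(1,10);print(np.round(s['joint_pos'],1)); go(593.2,-218.2,119)
snap('wrist','w8')
E
```

```text
t 14.98 p [ 593.3 -217.2  120.1] F [-1.4  4.9 -6.3] w 24.4
phi -101.1 (turn 90.0) r 137.2 psi -31.3
first ty 2.5 tz -0.1
rows ty 2.25 tz -0.85 twist -1.0
[ -2.4  22.7 -14.3  -0.  -53.  151.1]
psi -31.3 ty 0.4 tz 0.9 tx 1.1
```

View pics/w8.png

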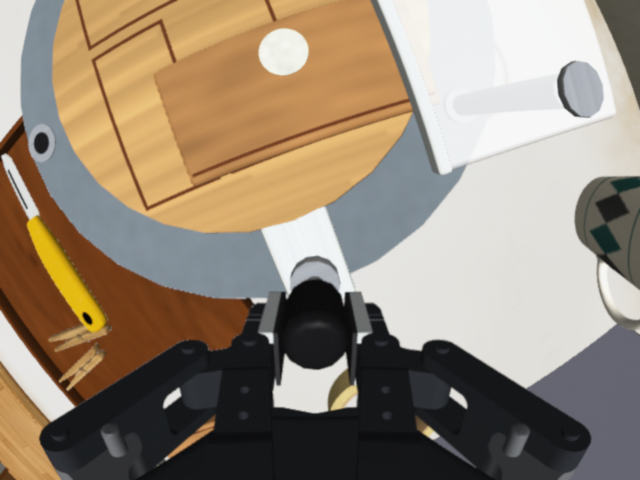

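>>> jog_arm --moves '[{"tx": 5, "ty": 0, "tz": 0, "twist": 0}, {"tx": 5, "ty": 0, "tz": 0, "twist": 0}, {"tx": 4, "ty": 0, "tz": 0, "twist": 0}, {"tx": 1, "ty": 0, "tz": 0, "twist": 0}, {"tx": 0, "ty": 0, "tz": 0, "twist": 0}, {"tx": 0, "ty": 0, "tz": 0, "twist": 0}]'

```text
clock: 15.53
eef_pos: [593.7, -217.3, 105.6]
ee_rot: [[0.0, 0.855, -0.519], [0.0, -0.519, -0.855], [-1.0, -0.0, -0.0]]
wrist_force: [-1.6, 4.8, -3.6]
gripper_width: 24.7
```

```bash
python3 - <<'E'
from h import *
s=st(); arc(1,10)
E
```

```text
t 15.53 p [ 593.7 -217.3  105.6] F [-1.6  4.8 -3.6] w 24.7
phi -100.9 (turn 90.2) r 137.3 psi -31.3
first ty 2.5 tz -0.2
rows ty 2.25 tz -0.86 twist -1.0
```

>>> jog_arm --moves '[{"tx": 0.5, "ty": 0, "tz": 0, "twist": 0}, {"tx": 0, "ty": 0, "tz": 0, "twist": 0}, {"tx": 0, "ty": 0, "tz": 0, "twist": 0}, {"tx": 0, "ty": 0, "tz": 0, "twist": 0}, {"tx": 0, "ty": 0, "tz": 0, "twist": 0}, {"tx": -15, "ty": 0, "tz": 0, "twist": 0}, {"tx": -25, "ty": 0, "tz": 0, "twist": 0}, {"tx": -25, "ty": 0, "tz": 0, "twist": 0}, {"tx": -25, "ty": 0, "tz": 0, "twist": 0}, {"tx": -15, "ty": 0, "tz": 0, "twist": 0}, {"tx": 0, "ty": 0, "tz": 0, "twist": 0}, {"tx": 0, "ty": 0, "tz": 0, "twist": 0}]' --gripper 0.72

```text
clock: 16.53
eef_pos: [594.7, -217.9, 211.1]
ee_rot: [[0.003, 0.856, -0.518], [-0.0, -0.518, -0.856], [-1.0, 0.002, -0.001]]
wrist_force: [0.2, -0.1, -0.8]
gripper_width: 61.3
```

```bash
python3 - <<'E'
from h import *
s=st();snap('wrist','w9');snap('top','t9');snap('side','s9')
E
```

```text
t 16.53 p [ 594.7 -217.9  211.1] F [ 0.2 -0.1 -0.8] w 61.3
```

View pics/w9.png

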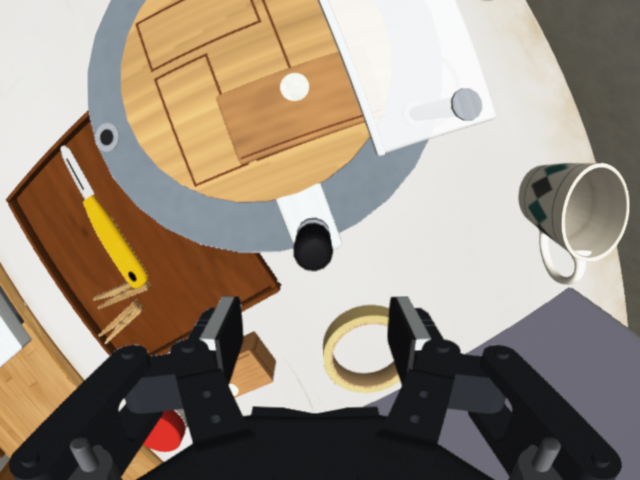

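View pics/t9.png

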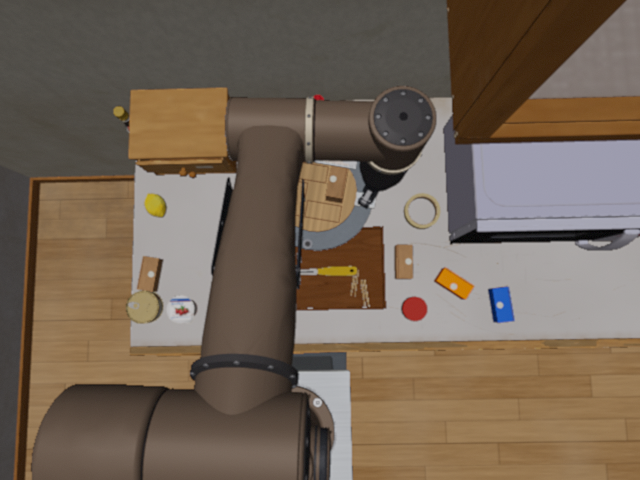

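View pics/s9.png

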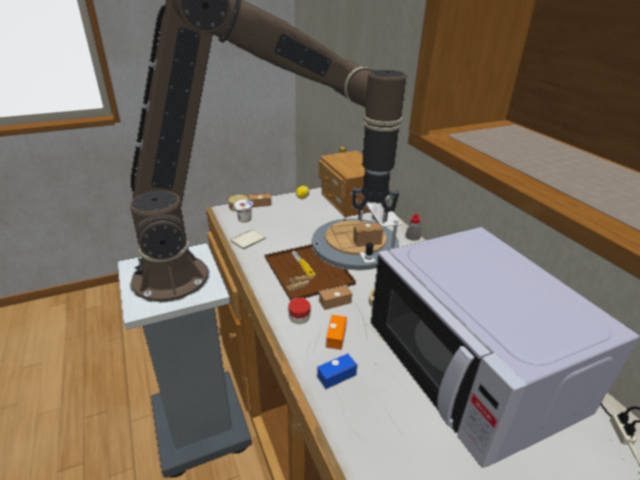

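```bash
cat >> h.py <<'E'
def fez(u,v,c,d):
    K=np.array(c['K']);R=np.array(c['R']);t=np.array(c['t']);f=K[0,0]
    q=np.array([u-K[0,2],v-K[1,2]]);r=np.hypot(*q);th=r/f
    ray=np.array([*(q/max(r,1e-9)*np.tan(th)),1.0])
    return R.T@(ray*d-t)
E
python3 - <<'E'
from h import *
f=np.load('pics/w9.npz');d=f['d']
for n,(u,v) in dict(knob=(313,254),knob2=(310,250),slab=(200,150),tall=(260,115),disc=(300,225),disc2=(150,215)).items(): print(n,np.round(fez(u,v,f,np.median(d[v-1:v+2,u-1:u+2])),1))
f5=np.load('pics/w5.npz');print('start knob',np.round(fez(316,253,f5,f5['d'][253,316]),1),np.round(fez(313,249,f5,f5['d'][249,313]),1))
# geometry from w9 : knob
print(fe2w(313,252,f,114), 'tall'); 
i=cv2.imread('pics/w9.png');cv2.imwrite('pics/w9a.png',cv2.resize(i[30:290,110:400],None,fx=2.7,fy=2.3,interpolation=cv2.INTER_CUBIC))
f=np.load('pics/t9.npz');i=cv2.imread('pics/t9.png');cv2.imwrite('pics/t9a.png',cv2.resize(i[240:330,120:240],None,fx=6,fy=6,interpolation=cv2.INTER_CUBIC))
print(px2w(149,273,f,d=f['d'][273,149]))
E
```

```text
knob [ 593.6 -217.   112.5]
knob2 [ 593.3 -213.8  112.3]
slab [ 554.2 -117.8   60.5]
tall [ 612.1 -128.7  120.4]
disc [ 589.1 -205.4   67.2]
disc2 [ 479.8 -134.8   42.6]
start knob [646.2  52.8 113.9] [646.4  49.6 113.7]
[ 594.53796653 -215.40776885  114.        ] tall
[414.54752592 360.30748309  43.37275238]
```

View pics/t9a.png

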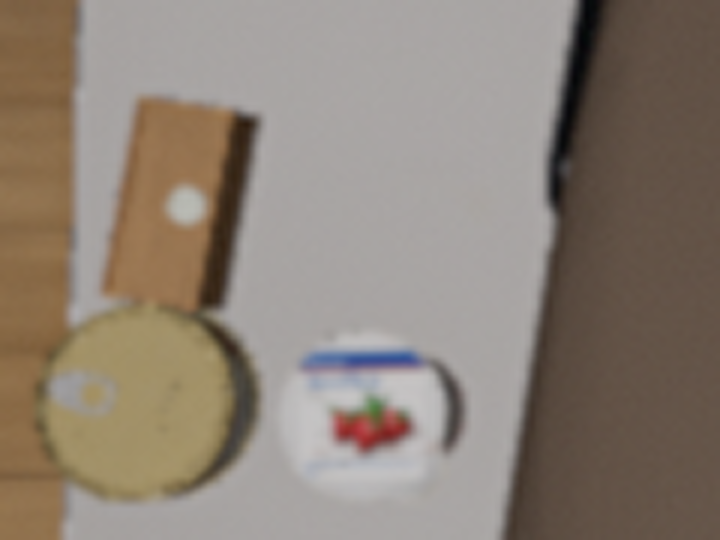

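View pics/w9a.png

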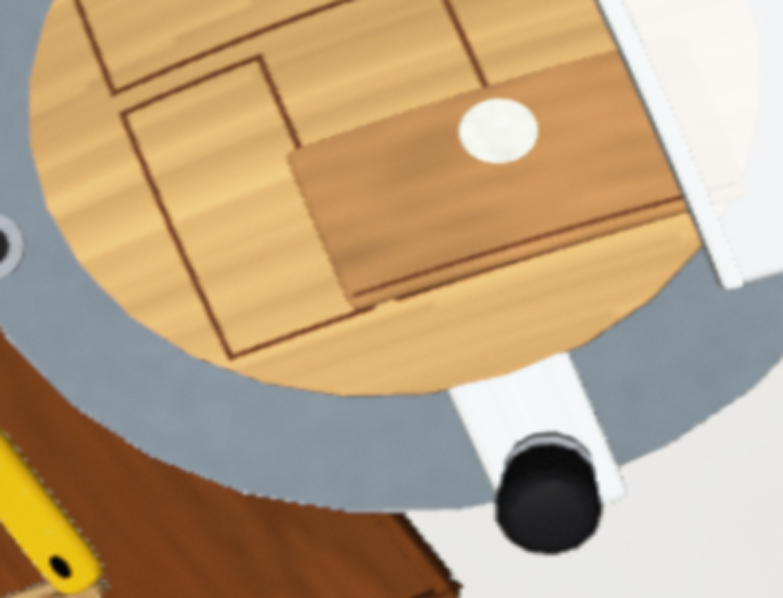

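```bash
python3 - <<'E'
from h import *
f=np.load('pics/t9.npz');d=f['d']
for v in(245,262,280,300):
    for u in (375,380,382,384,386,388): print((u,v),np.round(px2w(u,v,f,d=d[v,u])),end=' ')
    print()
i=cv2.imread('pics/t9.png');cv2.imwrite('pics/t9b.png',cv2.resize(i[230:300,365:435],None,fx=8,fy=8,interpolation=cv2.INTER_CUBIC))
s=(lambda u,v,c,z:px2w(120+(u+.5)/6-.5,240+(v+.5)/6-.5,c,z=z))
quadw([(138,97),(237,112),(202,310),(103,292)],f,40,s)
E
```

```text
(375, 245) [ 481. -239.    1.] (380, 245) [ 480. -251.    9.] (382, 245) [ 479. -256.   19.] (384, 245) [ 479. -261.   17.] (386, 245) [ 480. -268.    2.] (388, 245) [ 481. -274.   -2.] 
(375, 262) [ 435. -237.    5.] (380, 262) [ 435. -251.   -2.] (382, 262) [ 435. -256.    2.] (384, 262) [ 433. -260.   17.] (386, 262) [ 434. -267.    3.] (388, 262) [ 434. -273.   -1.] 
(375, 280) [ 386. -235.    6.] (380, 280) [ 386. -248.    8.] (382, 280) [ 386. -254.    3.] (384, 280) [ 385. -258.   16.] (386, 280) [ 386. -265.    1.] (388, 280) [ 386. -271.    1.] 
(375, 300) [ 333. -234.    3.] (380, 300) [ 333. -247.    6.] (382, 300) [ 333. -251.   11.] (384, 300) [ 333. -256.   17.] (386, 300) [ 333. -264.   -2.] (388, 300) [ 332. -269.    1.] 
[414.  364.4] [44.7 87.6 44.6 86.4] ang 171.1
```

View pics/t9b.png

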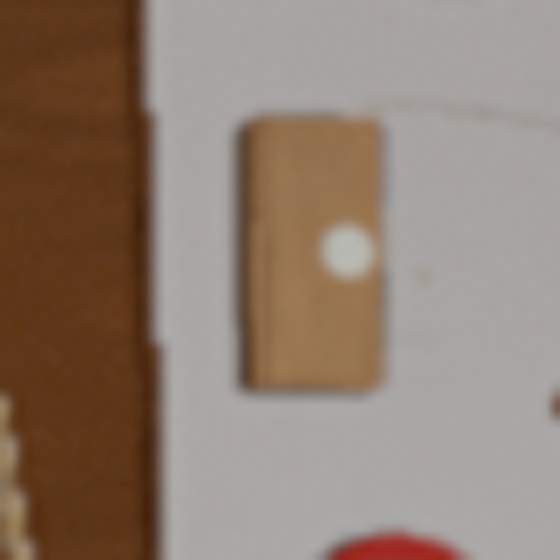

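>>> jog_arm --moves '[{"tx": 0, "ty": -8, "tz": 12, "twist": 0}, {"tx": 0, "ty": -15, "tz": 23, "twist": 0}, {"tx": 0, "ty": -15, "tz": 23, "twist": 0}, {"tx": 0, "ty": -15, "tz": 23, "twist": 0}, {"tx": 0, "ty": -15, "tz": 23, "twist": 0}, {"tx": 0, "ty": -15, "tz": 23, "twist": 0}, {"tx": 3, "ty": -15, "tz": 23, "twist": 0}, {"tx": 8, "ty": -12, "tz": 21, "twist": 0}, {"tx": 0, "ty": 0, "tz": 0, "twist": 5}, {"tx": 0, "ty": 0, "tz": 0, "twist": 7}, {"tx": 0, "ty": 0, "tz": 0, "twist": 7}, {"tx": 0, "ty": 0, "tz": 0, "twist": 7}, {"tx": 0, "ty": 0, "tz": 0, "twist": 7}, {"tx": 0, "ty": 0, "tz": 0, "twist": 7}, {"tx": 0, "ty": 0, "tz": 0, "twist": 7}, {"tx": 0, "ty": 0, "tz": 0, "twist": 7}, {"tx": 0, "ty": 0, "tz": 0, "twist": 7}, {"tx": 0, "ty": 0, "tz": 0, "twist": 0}, {"tx": 0, "ty": 0, "tz": 0, "twist": 0}]' --gripper 0.66

```text
clock: 18.27
eef_pos: [410.9, -307.2, 198.2]
ee_rot: [[-0.001, -0.034, -0.999], [0.0, -0.999, 0.034], [-1.0, -0.0, 0.001]]
wrist_force: [-0.6, -0.2, 0.7]
gripper_width: 56.7
```

```bash
python3 - <<'E'
from h import *
f=np.load('pics/t9.npz')
s=(lambda u,v,c,z:px2w(365+(u+.5)/8-.5,230+(v+.5)/8-.5,c,z=z))
quadw([(250,117),(383,118),(383,388),(250,388)],f,40,s)
s=st();print(np.round(s['joint_pos'],1));snap('wrist','w10');go(412,-307,200)
E
```

```text
[ 432.9 -309.3] [43.5 88.5 43.2 88.9] ang 177.7
t 18.27 p [ 410.9 -307.2  198.2] F [-0.6 -0.2  0.7] w 56.7
[-14.8   7.7 -23.8  -0.  -58.5 102.9]
psi -91.9 ty -0.2 tz -1.0 tx -1.7
```

View pics/w10.png

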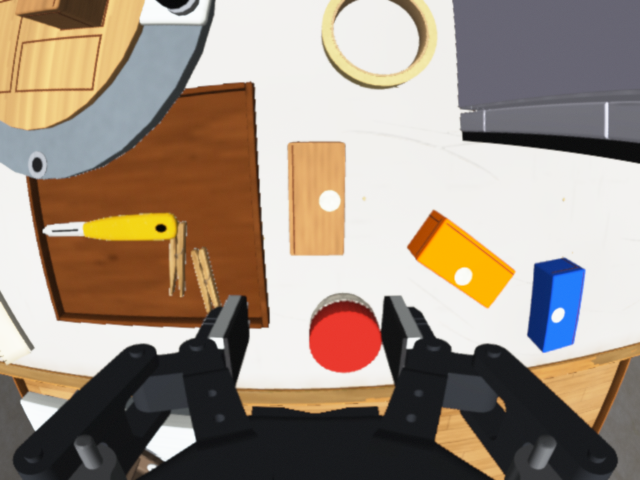

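```bash
python3 - <<'E'
from h import *
c=np.load('pics/w10.npz')
quadw([(289.5,142),(345.5,142),(344.5,255.5),(290,255)],c,40)
print(fe2w(343,320,c,40))
d=c['d']
for p in [(345,335),(318,200)]: print(fez(*p,c,d[p[1],p[0]]))
E
```

```text
[ 434.6 -309.5] [42.  89.6 43.6 89.1] ang 178.0
[ 330.45525756 -328.24691678   40.        ]
[ 321.30438159 -329.25269319   50.05859092]
[ 434.52937043 -309.97852647   39.61525177]
```

>>> jog_arm --moves '[{"tx": 15, "ty": 1.5, "tz": -3, "twist": 0}, {"tx": 30, "ty": 0, "tz": 0, "twist": 0}, {"tx": 30, "ty": 0, "tz": 0, "twist": 0}, {"tx": 30, "ty": 0, "tz": 0, "twist": 0}, {"tx": 30, "ty": 0, "tz": 0, "twist": 0}, {"tx": 17, "ty": 0, "tz": 0, "twist": 0}, {"tx": 8, "ty": 0, "tz": 0, "twist": 0}, {"tx": 4, "ty": 0, "tz": 0, "twist": 0}, {"tx": 0, "ty": 0, "tz": 0, "twist": 0}, {"tx": 0, "ty": 0, "tz": 0, "twist": 0}]'

```text
clock: 19.15
eef_pos: [415.2, -309.1, 35.7]
ee_rot: [[0.001, -0.036, -0.999], [-0.001, -0.999, 0.036], [-1.0, 0.001, -0.001]]
wrist_force: [0.1, 0.3, 0.2]
gripper_width: 56.6
```

>>> jog_arm --moves '[{"tx": 0, "ty": 0, "tz": 0, "twist": 0}, {"tx": 0, "ty": 0, "tz": 0, "twist": 0}, {"tx": 0, "ty": 0, "tz": 0, "twist": 0}, {"tx": 0, "ty": 0, "tz": 0, "twist": 0}, {"tx": 0, "ty": 0, "tz": 0, "twist": 0}, {"tx": 0, "ty": 0, "tz": 0, "twist": 0}, {"tx": 0, "ty": 0, "tz": 0, "twist": 0}]' --gripper 0 --squeeze 60

```text
clock: 19.73
eef_pos: [415.5, -309.2, 36.4]
ee_rot: [[0.003, -0.037, -0.999], [-0.001, -0.999, 0.037], [-1.0, 0.001, -0.003]]
wrist_force: [-1.6, 0.1, 7.0]
gripper_width: 42.6
```

>>> jog_arm --moves '[{"tx": -12, "ty": 0, "tz": 0, "twist": 0}, {"tx": -25, "ty": 0, "tz": 0, "twist": 0}, {"tx": -30, "ty": 0, "tz": 0, "twist": 0}, {"tx": -30, "ty": 0, "tz": 0, "twist": 0}, {"tx": -30, "ty": 0, "tz": 0, "twist": 0}, {"tx": -17, "ty": -8, "tz": -5, "twist": 0}, {"tx": -10, "ty": -16, "tz": -10, "twist": 0}, {"tx": 0, "ty": -22, "tz": -14, "twist": 0}, {"tx": 0, "ty": -24, "tz": -15, "twist": 0}, {"tx": 0, "ty": -24, "tz": -15, "twist": 0}, {"tx": 0, "ty": -24, "tz": -15, "twist": 0}, {"tx": 0, "ty": -24, "tz": -15, "twist": 0}, {"tx": 0, "ty": -24, "tz": -15, "twist": 0}, {"tx": 0, "ty": -24, "tz": -15, "twist": 0}, {"tx": 0, "ty": -22, "tz": -13, "twist": 0}, {"tx": 0, "ty": -16, "tz": -10, "twist": 0}, {"tx": 0, "ty": -6, "tz": -4, "twist": 0}, {"tx": 0, "ty": 0, "tz": 0, "twist": 4}]'

```text
clock: 21.23
eef_pos: [570.0, -79.1, 189.1]
ee_rot: [[0.001, -0.104, -0.995], [0.0, -0.995, 0.104], [-1.0, -0.0, -0.001]]
wrist_force: [-0.5, -0.8, -0.7]
gripper_width: 42.7
```

>>> jog_arm --moves '[{"tx": 0, "ty": 0, "tz": 0, "twist": 6}, {"tx": 0, "ty": 0, "tz": 0, "twist": 7}, {"tx": 0, "ty": 0, "tz": 0, "twist": 7}, {"tx": 0, "ty": 0, "tz": 0, "twist": 7}, {"tx": 0, "ty": 0, "tz": 0, "twist": 7}, {"tx": 0, "ty": 0, "tz": 0, "twist": 7}, {"tx": 0, "ty": 0, "tz": 0, "twist": 7}, {"tx": 0, "ty": 0, "tz": 0, "twist": 7}, {"tx": 0, "ty": 0, "tz": 0, "twist": 7}, {"tx": 0, "ty": 0, "tz": 0, "twist": 7}, {"tx": 0, "ty": 0, "tz": 0, "twist": 7}, {"tx": 0, "ty": 0, "tz": 0, "twist": 7}, {"tx": 0, "ty": 0, "tz": 0, "twist": 7}, {"tx": 0, "ty": 0, "tz": 0, "twist": 5}, {"tx": 0, "ty": 0, "tz": 0, "twist": 0}, {"tx": 0, "ty": 0, "tz": 0, "twist": 0}]'

```text
clock: 22.57
eef_pos: [568.9, -80.8, 189.1]
ee_rot: [[0.0, -0.982, 0.191], [0.0, 0.191, 0.982], [-1.0, -0.0, 0.0]]
wrist_force: [-0.1, 0.2, -1.2]
gripper_width: 42.7
```

```bash
python3 - <<'E'
from h import *
s=st();print(np.round(s['joint_pos'],1));snap('wrist','w11');go(570.2,-80.4,98)
E
```

```text
t 22.57 p [568.9 -80.8 189.1] F [-0.1  0.2 -1.2] w 42.7
[ 11.4  13.9 -17.2  -0.  -58.9 -22.4]
psi 169.0 ty -1.1 tz 0.5 tx 91.1
```

View pics/w11.png

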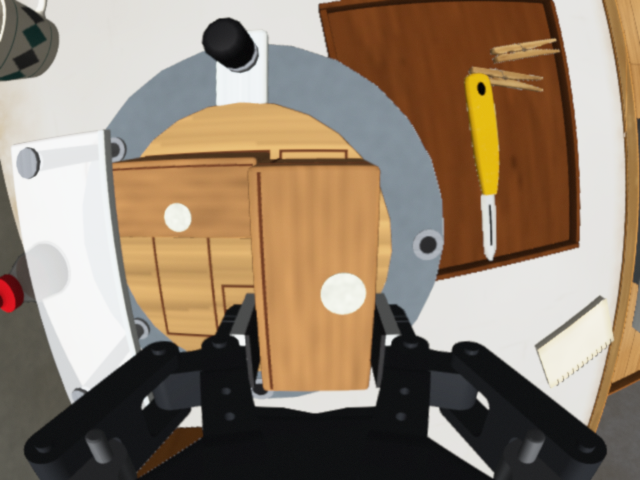

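```bash
python3 - <<'E'
from h import *
c=np.load('pics/w11.npz')
quadw([(249,168),(380,168),(372,388),(260,389)],c,192.7)
R=np.array([[.9813,.1925],[-.1925,.9813]])
for p in [(249,168),(380,168),(372,388),(260,389)]: print(np.round(R.T@(fe2w(*p,c,192.7)[:2]-C),1))
print('target 566.6 -98.6')
d=c['d'];p=(310,250);print(fez(*p,c,d[p[1],p[0]]))
h=[fe2w(428,244,c,44)]; print(h)
E
```

```text
[565.9 -98.9] [42.5 87.1 45.7 87.6] ang 79.4
[-28.1 -70.1]
[-70.6 -70.1]
[-72.9  17. ]
[-27.2  17.5]
target 566.6 -98.6
[ 564.63672665 -114.68290649  192.49323144]
[array([484.54376492, -55.63759548,  44.        ])]
```

>>> jog_arm --moves '[{"tx": 12, "ty": -0.7, "tz": 0.4, "twist": 0}, {"tx": 20, "ty": 0, "tz": 0, "twist": 0}, {"tx": 20, "ty": 0, "tz": 0, "twist": 0}, {"tx": 15, "ty": 0, "tz": 0, "twist": 0}, {"tx": 10, "ty": 0, "tz": 0, "twist": 0}, {"tx": 6, "ty": 0, "tz": 0, "twist": 0}, {"tx": 4, "ty": 0, "tz": 0, "twist": 0}, {"tx": 1, "ty": 0, "tz": 0, "twist": 0}, {"tx": 0, "ty": 0, "tz": 0, "twist": 0}, {"tx": 0, "ty": 0, "tz": 0, "twist": 0}]'

```text
clock: 23.45
eef_pos: [570.5, -80.2, 101.6]
ee_rot: [[0.001, -0.981, 0.193], [0.0, 0.193, 0.981], [-1.0, -0.001, 0.0]]
wrist_force: [-0.1, 0.1, -1.4]
gripper_width: 42.5
```

>>> jog_arm --moves '[{"tx": 1, "ty": 0, "tz": 0, "twist": 0}, {"tx": 1, "ty": 0, "tz": 0, "twist": 0}, {"tx": 1, "ty": 0, "tz": 0, "twist": 0}, {"tx": 0, "ty": 0, "tz": 0, "twist": 0}, {"tx": 0, "ty": 0, "tz": 0, "twist": 0}]'

```text
clock: 23.87
eef_pos: [570.3, -80.2, 98.4]
ee_rot: [[0.001, -0.981, 0.193], [-0.0, 0.193, 0.981], [-1.0, -0.001, 0.0]]
wrist_force: [-1.1, 1.1, 4.2]
gripper_width: 42.8
```

>>> jog_arm --moves '[{"tx": 0, "ty": 0, "tz": 0, "twist": 0}, {"tx": 0, "ty": 0, "tz": 0, "twist": 0}, {"tx": 0, "ty": 0, "tz": 0, "twist": 0}, {"tx": 0, "ty": 0, "tz": 0, "twist": 0}, {"tx": -8, "ty": 0, "tz": 0, "twist": 0}, {"tx": -20, "ty": 0, "tz": 0, "twist": 0}, {"tx": -30, "ty": 0, "tz": 0, "twist": 0}, {"tx": -30, "ty": 0, "tz": 0, "twist": 0}, {"tx": -20, "ty": 0, "tz": 0, "twist": 0}, {"tx": -7, "ty": 0, "tz": 0, "twist": 0}, {"tx": 0, "ty": 0, "tz": 0, "twist": 0}, {"tx": 0, "ty": 0, "tz": 0, "twist": 0}]' --gripper 0.66

```text
clock: 24.87
eef_pos: [569.7, -80.2, 212.8]
ee_rot: [[0.0, -0.981, 0.194], [0.0, 0.194, 0.981], [-1.0, -0.0, 0.001]]
wrist_force: [-1.1, 0.5, -1.0]
gripper_width: 56.2
```

```bash
python3 - <<'E'
from h import *
s=st();print(np.round(s['joint_pos'],1));snap('wrist','w12');snap('top','t12')
E
```

```text
t 24.87 p [569.7 -80.2 212.8] F [-1.1  0.5 -1. ] w 56.2
[ 11.5  12.8 -15.3  -0.  -61.9 -22.6]
```

View pics/w12.png

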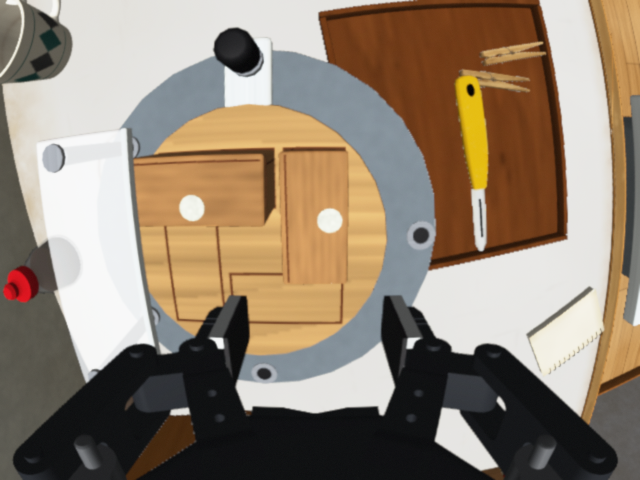

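View pics/t12.png

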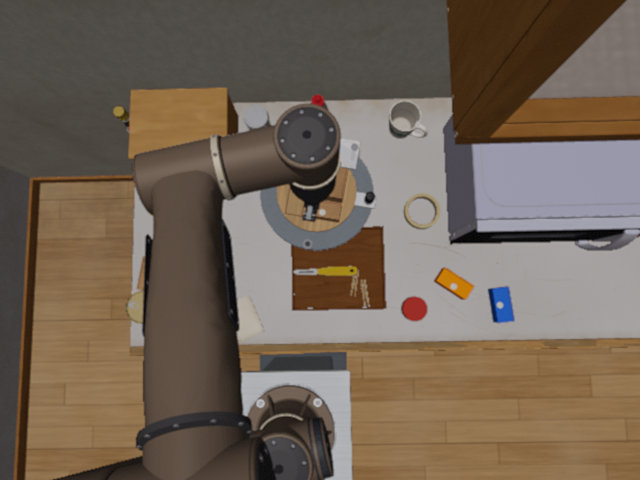

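>>> jog_arm --moves '[{"tx": 0, "ty": 6, "tz": 12, "twist": 0}, {"tx": 0, "ty": 13, "tz": 24, "twist": 0}, {"tx": 0, "ty": 14, "tz": 27, "twist": 0}, {"tx": 0, "ty": 14, "tz": 27, "twist": 0}, {"tx": 0, "ty": 14, "tz": 27, "twist": 0}, {"tx": 0, "ty": 14, "tz": 27, "twist": 0}, {"tx": 0, "ty": 14, "tz": 27, "twist": 0}, {"tx": 0, "ty": 14, "tz": 27, "twist": 0}, {"tx": 0, "ty": 14, "tz": 27, "twist": 0}, {"tx": 0, "ty": 14, "tz": 27, "twist": 0}, {"tx": 0, "ty": 14, "tz": 27, "twist": 0}, {"tx": 0, "ty": 14, "tz": 27, "twist": 0}, {"tx": 0, "ty": 14, "tz": 27, "twist": 0}, {"tx": 0, "ty": 14, "tz": 27, "twist": 0}, {"tx": 0, "ty": 14, "tz": 27, "twist": 0}, {"tx": 0, "ty": 12, "tz": 21, "twist": 0}, {"tx": 0, "ty": 5, "tz": 0, "twist": 0}, {"tx": 0, "ty": 0, "tz": 0, "twist": -4}]' --gripper 0.8

```text
clock: 26.47
eef_pos: [433.2, 363.4, 211.3]
ee_rot: [[-0.002, -0.992, 0.123], [-0.002, 0.123, 0.992], [-1.0, 0.001, -0.002]]
wrist_force: [0.1, 0.1, 0.3]
gripper_width: 68.0
```

>>> jog_arm --moves '[{"tx": 0, "ty": 0, "tz": 0, "twist": -6}, {"tx": 0, "ty": 0, "tz": 0, "twist": -7}, {"tx": 0, "ty": 0, "tz": 0, "twist": -7}, {"tx": 0, "ty": 0, "tz": 0, "twist": -7}, {"tx": 0, "ty": 0, "tz": 0, "twist": -7}, {"tx": 0, "ty": 0, "tz": 0, "twist": -7}, {"tx": 0, "ty": 0, "tz": 0, "twist": -7}, {"tx": 0, "ty": 0, "tz": 0, "twist": -7}, {"tx": 0, "ty": 0, "tz": 0, "twist": -7}, {"tx": 0, "ty": 0, "tz": 0, "twist": -7}, {"tx": 0, "ty": 0, "tz": 0, "twist": -7}, {"tx": 0, "ty": 0, "tz": 0, "twist": -7}, {"tx": 0, "ty": 0, "tz": 0, "twist": -5}, {"tx": 0, "ty": 0, "tz": 0, "twist": 0}, {"tx": 0, "ty": 0, "tz": 0, "twist": 0}]'

```text
clock: 27.72
eef_pos: [434.6, 362.0, 212.0]
ee_rot: [[-0.001, -0.162, -0.987], [-0.001, -0.987, 0.162], [-1.0, 0.001, 0.001]]
wrist_force: [-0.2, 0.7, -0.4]
gripper_width: 68.2
```

```bash
python3 - <<'E'
from h import *
s=st();print(np.round(s['joint_pos'],1));snap('wrist','w13');go(435,363,213)
c=np.load('pics/w12.npz');quadw([(281,149),(347,149),(349,283),(283,283)],c,102)
E
```

```text
t 27.72 p [434.6 362.  212. ] F [-0.2  0.7 -0.4] w 68.2
[ 59.6  12.  -16.5  -0.  -61.6  21.1]
psi -99.3 ty -1.0 tz -0.2 tx -0.8
[565.8 -99. ] [41.1 89.6 45.  89.5] ang 79.7
```

View pics/w13.png

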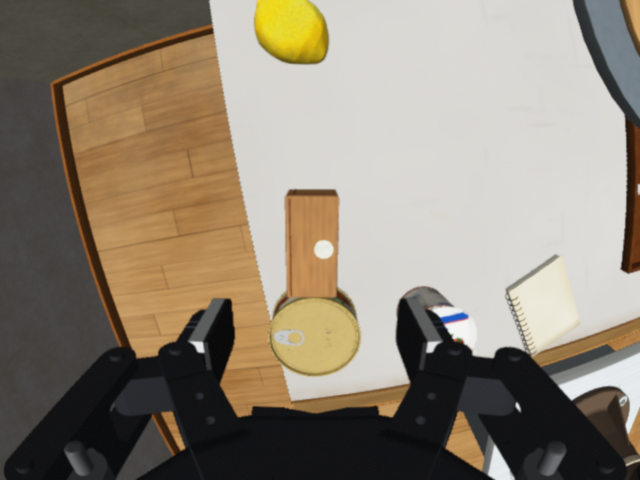

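```bash
python3 - <<'E'
from h import *
c=np.load('pics/w13.npz');d=c['d']
i=cv2.imread('pics/w13.png');cv2.imwrite('pics/w13a.png',cv2.resize(i[170:390,250:380],None,fx=4,fy=2.7,interpolation=cv2.INTER_CUBIC))
quadw([(285,195),(339,195),(338,297),(287,297)],c,40)
for p in [(312,230),(315,350),(290,310),(440,325)]: print(np.round(fez(*p,c,d[p[1],p[0]]),1))
print(fe2w(312,195,c,40), fe2w(315,368,c,50))
E
```

```text
[415.8 367.6] [43.4 89.7 44.7 89.7] ang 170.8
[431.3 365.2  39.8]
[313.9 382.   35.8]
[360.4 397.2  36.3]
[435.  315.9 220.7]
[460.00859578 360.42704503  40.        ] [302.97500741 383.81337778  50.        ]
```

View pics/w13a.png

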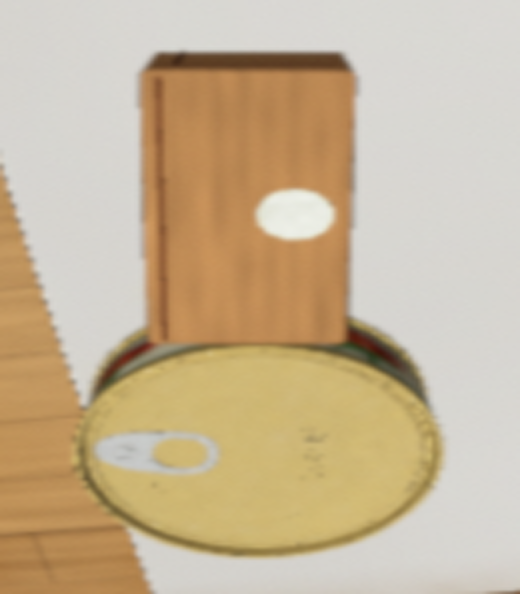

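>>> jog_arm --moves '[{"tx": 15, "ty": -2.5, "tz": -0.5, "twist": 0}, {"tx": 30, "ty": 0, "tz": 0, "twist": 0}, {"tx": 30, "ty": 0, "tz": 0, "twist": 0}, {"tx": 30, "ty": 0, "tz": 0, "twist": 0}, {"tx": 30, "ty": 0, "tz": 0, "twist": 0}, {"tx": 25, "ty": 0, "tz": 0, "twist": 0}, {"tx": 13, "ty": 0, "tz": 0, "twist": 0}, {"tx": 7, "ty": 0, "tz": 0, "twist": 0}, {"tx": 2, "ty": 0, "tz": 0, "twist": 0}, {"tx": 0, "ty": 0, "tz": 0, "twist": 0}, {"tx": 0, "ty": 0, "tz": 0, "twist": 0}]'

```text
clock: 28.68
eef_pos: [436.4, 365.3, 31.8]
ee_rot: [[0.001, -0.16, -0.987], [0.001, -0.987, 0.16], [-1.0, -0.001, -0.001]]
wrist_force: [-0.0, -0.3, 1.0]
gripper_width: 68.3
```

>>> jog_arm --moves '[{"tx": 0, "ty": 0, "tz": 0, "twist": 0}, {"tx": 0, "ty": 0, "tz": 0, "twist": 0}, {"tx": 0, "ty": 0, "tz": 0, "twist": 0}, {"tx": 0, "ty": 0, "tz": 0, "twist": 0}, {"tx": 0, "ty": 0, "tz": 0, "twist": 0}, {"tx": 0, "ty": 0, "tz": 0, "twist": 0}, {"tx": 0, "ty": 0, "tz": 0, "twist": 0}, {"tx": 0, "ty": 0, "tz": 0, "twist": 0}]' --gripper 0 --squeeze 60

```text
clock: 29.35
eef_pos: [436.4, 365.3, 32.2]
ee_rot: [[0.001, -0.159, -0.987], [0.002, -0.987, 0.159], [-1.0, -0.002, -0.001]]
wrist_force: [-0.2, -1.1, 5.7]
gripper_width: 43.0
```

>>> jog_arm --moves '[{"tx": -12, "ty": 0, "tz": 0, "twist": 0}, {"tx": -25, "ty": 0, "tz": 0, "twist": 0}, {"tx": -32, "ty": 0, "tz": 0, "twist": 0}, {"tx": -32, "ty": 0, "tz": 0, "twist": 0}, {"tx": -30, "ty": 0, "tz": 0, "twist": 0}, {"tx": -20, "ty": 8, "tz": -5, "twist": 0}, {"tx": -7, "ty": 18, "tz": -12, "twist": 0}, {"tx": 0, "ty": 25, "tz": -17, "twist": 0}, {"tx": 0, "ty": 25, "tz": -17, "twist": 0}, {"tx": 0, "ty": 25, "tz": -17, "twist": 0}, {"tx": 0, "ty": 25, "tz": -17, "twist": 0}, {"tx": 0, "ty": 25, "tz": -18, "twist": 0}, {"tx": 0, "ty": 25, "tz": -18, "twist": 0}, {"tx": 0, "ty": 25, "tz": -18, "twist": 0}, {"tx": 0, "ty": 25, "tz": -17, "twist": 0}, {"tx": 0, "ty": 25, "tz": -17, "twist": 0}, {"tx": 0, "ty": 25, "tz": -17, "twist": 0}, {"tx": 0, "ty": 25, "tz": -17, "twist": 0}, {"tx": 0, "ty": 25, "tz": -17, "twist": 0}, {"tx": 0, "ty": 20, "tz": -13, "twist": 0}]'

```text
clock: 31.02
eef_pos: [615.2, -16.6, 188.8]
ee_rot: [[-0.0, -0.16, -0.987], [0.0, -0.987, 0.16], [-1.0, -0.0, 0.0]]
wrist_force: [-0.0, 0.4, -1.7]
gripper_width: 42.9
```

```bash
python3 - <<'E'
from h import *
s=st();go(624.2,-33.4,185)
E
```

```text
t 31.02 p [615.2 -16.6 188.8] F [-0.   0.4 -1.7] w 42.9
psi -99.2 ty 15.1 tz -11.6 tx 3.8
```

>>> jog_arm --moves '[{"tx": 0, "ty": 10, "tz": -8, "twist": 0}, {"tx": 0, "ty": 5, "tz": -3.5, "twist": 0}, {"tx": 0, "ty": 0, "tz": 0, "twist": 1.9}, {"tx": 0, "ty": 0, "tz": 0, "twist": 0}, {"tx": 0, "ty": 0, "tz": 0, "twist": 0}, {"tx": 0, "ty": 0, "tz": 0, "twist": 0}]'

```text
clock: 31.52
eef_pos: [623.6, -30.5, 188.9]
ee_rot: [[0.0, -0.19, -0.982], [0.0, -0.982, 0.19], [-1.0, -0.0, -0.0]]
wrist_force: [0.5, -0.1, -1.1]
gripper_width: 43.3
```

```bash
python3 - <<'E'
from h import *
s=st();go(624.2,-33.4,95);snap('wrist','w14')
E
```

```text
t 31.52 p [623.6 -30.5 188.9] F [ 0.5 -0.1 -1.1] w 43.3
psi -101.0 ty 2.7 tz -1.2 tx 93.9
```

View pics/w14.png

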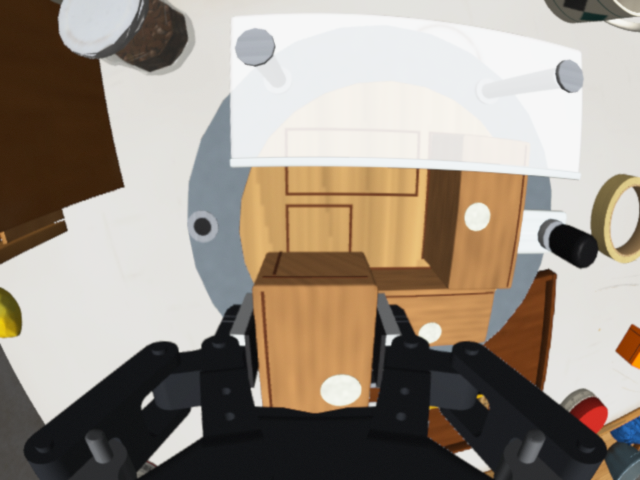

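```bash
python3 - <<'E'
from h import *
c=np.load('pics/w14.npz')
R=np.array([[.9813,.1925],[-.1925,.9813]])
for p,z in [((254,289),196.7),((379,290),196.7),((288,205),62),((351,206),62),((203,227),44),((381,290),102),((494,293),102)]: print(p,np.round(R.T@(fe2w(*p,c,z)[:2]-C),1))
d=c['d'];p=(310,330);print(fez(*p,c,d[p[1],p[0]]))
E
```

```text
(254, 289) [16.3 73.1]
(379, 290) [16.  30.2]
(288, 205) [19.6 70.7]
(351, 206) [19.1 27.5]
(203, 227) [ -0.3 138.1]
(381, 290) [-26.1  10.9]
(494, 293) [-30.5 -68.7]
[630.78382866 -29.72848867 197.18100847]
```

>>> jog_arm --moves '[{"tx": 10, "ty": 2.5, "tz": -2.3, "twist": 0}, {"tx": 20, "ty": 0, "tz": 0, "twist": 0}, {"tx": 20, "ty": 0, "tz": 0, "twist": 0}, {"tx": 18, "ty": 0, "tz": 0, "twist": 0}, {"tx": 12, "ty": 0, "tz": 0, "twist": 0}, {"tx": 7, "ty": 0, "tz": 0, "twist": 0}, {"tx": 4, "ty": 0, "tz": 0, "twist": 0}, {"tx": 1, "ty": 0, "tz": 0, "twist": 0}, {"tx": 0, "ty": 0, "tz": 0, "twist": 0}, {"tx": 0, "ty": 0, "tz": 0, "twist": 0}]'

```text
clock: 32.4
eef_pos: [626.2, -34.1, 97.7]
ee_rot: [[0.001, -0.192, -0.981], [0.0, -0.981, 0.192], [-1.0, -0.0, -0.001]]
wrist_force: [-0.4, 1.2, -1.0]
gripper_width: 43.0
```

>>> jog_arm --moves '[{"tx": 1, "ty": 0, "tz": 0, "twist": 0}, {"tx": 1, "ty": 0, "tz": 0, "twist": 0}, {"tx": 1, "ty": 0, "tz": 0, "twist": 0}, {"tx": 0, "ty": 0, "tz": 0, "twist": 0}, {"tx": 0, "ty": 0, "tz": 0, "twist": 0}]'

```text
clock: 32.82
eef_pos: [625.9, -34.2, 94.2]
ee_rot: [[0.001, -0.192, -0.981], [0.0, -0.981, 0.192], [-1.0, -0.0, -0.001]]
wrist_force: [-0.4, 1.1, 1.6]
gripper_width: 43.0
```

>>> jog_arm --moves '[{"tx": 0, "ty": 0, "tz": 0, "twist": 0}, {"tx": 0, "ty": 0, "tz": 0, "twist": 0}, {"tx": 0, "ty": 0, "tz": 0, "twist": 0}, {"tx": 0, "ty": 0, "tz": 0, "twist": 0}, {"tx": -8, "ty": 0, "tz": 0, "twist": 0}, {"tx": -20, "ty": 0, "tz": 0, "twist": 0}, {"tx": -30, "ty": 0, "tz": 0, "twist": 0}, {"tx": -30, "ty": 0, "tz": 0, "twist": 0}, {"tx": -25, "ty": 0, "tz": 0, "twist": 0}, {"tx": -8, "ty": 0, "tz": 0, "twist": 0}, {"tx": 0, "ty": 0, "tz": 0, "twist": 0}, {"tx": 0, "ty": 0, "tz": 0, "twist": 0}]' --gripper 0.68

```text
clock: 33.82
eef_pos: [625.5, -34.1, 215.2]
ee_rot: [[0.001, -0.192, -0.981], [0.001, -0.981, 0.192], [-1.0, -0.001, -0.001]]
wrist_force: [-0.8, -0.1, -0.3]
gripper_width: 58.1
```

```bash
python3 - <<'E'
from h import *
s=st();print(np.round(s['joint_pos'],1));snap('wrist','w15')
E
```

```text
t 33.82 p [625.5 -34.1 215.2] F [-0.8 -0.1 -0.3] w 58.1
[ 14.7  17.4  -8.7  -0.  -63.9  64.2]
```

View pics/w15.png

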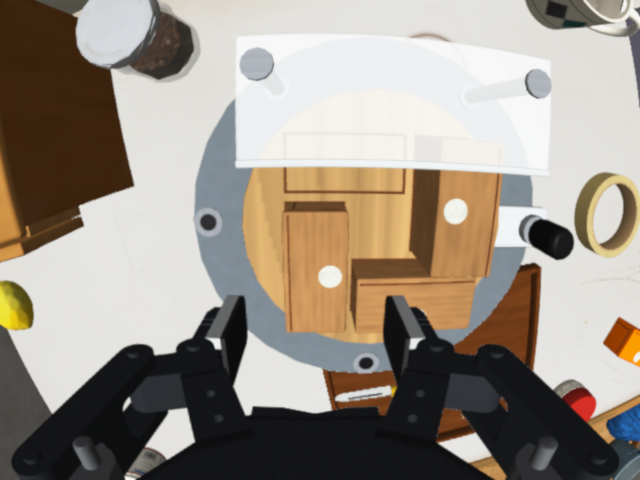

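```bash
python3 - <<'E'
from h import *
c=np.load('pics/w15.npz')
quadw([(284,209),(347,210),(346,331),(285,331)],c,102); print('target 603.6 -29.4')
quadw([(353,280),(474,284),(471,329),(355,332)],c,102); print('target 566.6 -98.6')
R=np.array([[.9813,.1925],[-.1925,.9813]])
for p in[(500,173),(489,277),(431,277)]: print('tall',np.round(R.T@(fe2w(*p,c,122)[:2]-C),1))
E
```

```text
[606.2 -30.5] [40.7 89.2 44.4 89.9] ang 169.0
target 603.6 -29.4
[565.9 -96.9] [90.7 38.4 91.7 41.5] ang -103.1
target 566.6 -98.6
tall [ 50.9 -67.7]
tall [-19.1 -68.8]
tall [-18.  -26.1]
```

>>> jog_arm --moves '[{"tx": 0, "ty": 10, "tz": 0, "twist": 0}, {"tx": 0, "ty": 25, "tz": 0, "twist": 0}, {"tx": 0, "ty": 25, "tz": -1, "twist": 0}, {"tx": 0, "ty": 25, "tz": -1, "twist": 0}, {"tx": 0, "ty": 25, "tz": -1, "twist": 0}, {"tx": 0, "ty": 25, "tz": -1, "twist": 0}, {"tx": 0, "ty": 25, "tz": 0, "twist": 0}, {"tx": 0, "ty": 18, "tz": 0, "twist": 0}, {"tx": 0, "ty": 8, "tz": 0, "twist": 0}, {"tx": 0, "ty": 0, "tz": 0, "twist": -7}, {"tx": 0, "ty": 0, "tz": 0, "twist": -7}, {"tx": 0, "ty": 0, "tz": 0, "twist": -7}, {"tx": 0, "ty": 0, "tz": 0, "twist": -7}, {"tx": 0, "ty": 0, "tz": 0, "twist": -7}, {"tx": 0, "ty": 0, "tz": 0, "twist": -7}, {"tx": 0, "ty": 0, "tz": 0, "twist": -7}, {"tx": 0, "ty": 0, "tz": 0, "twist": -7}, {"tx": 0, "ty": 0, "tz": 0, "twist": -7}, {"tx": 0, "ty": 0, "tz": 0, "twist": -7}]'

```text
clock: 35.45
eef_pos: [593.3, -217.3, 213.5]
ee_rot: [[-0.002, 0.86, -0.511], [0.0, -0.511, -0.86], [-1.0, -0.002, 0.001]]
wrist_force: [0.4, -0.7, 0.2]
gripper_width: 58.1
```

>>> jog_arm --moves '[{"tx": 0, "ty": 0, "tz": 0, "twist": 0}, {"tx": 0, "ty": 0, "tz": 0, "twist": 0}]'

```text
clock: 35.62
eef_pos: [593.5, -217.4, 213.9]
ee_rot: [[-0.001, 0.855, -0.519], [0.0, -0.519, -0.855], [-1.0, -0.001, 0.001]]
wrist_force: [-0.4, 0.0, -0.4]
gripper_width: 58.1
```

```bash
python3 - <<'E'
from h import *
s=st();print(np.round(s['joint_pos'],1));snap('wrist','w16');snap('top','t16');go(593.7,-217.5,105)
E
```

```text
t 35.62 p [ 593.5 -217.4  213.9] F [-0.4  0.  -0.4] w 58.1
[ -2.5  18.   -7.9  -0.  -64.2 151.2]
psi -31.3 ty 0.1 tz 0.1 tx 109.2
```

View pics/w16.png

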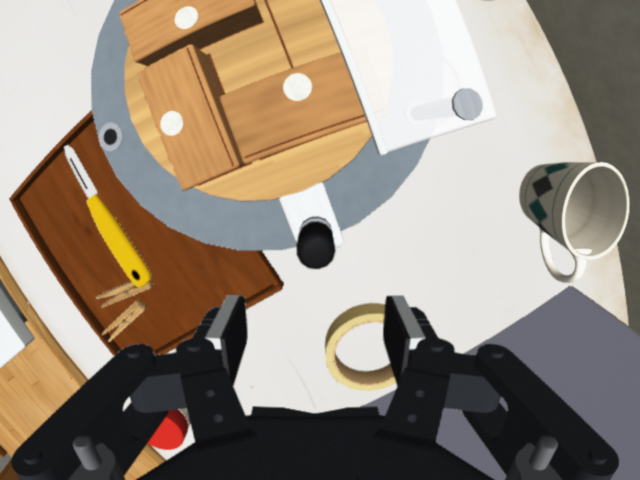

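>>> jog_arm --moves '[{"tx": 15, "ty": 0, "tz": 0, "twist": 0}, {"tx": 25, "ty": 0, "tz": 0, "twist": 0}, {"tx": 25, "ty": 0, "tz": 0, "twist": 0}, {"tx": 25, "ty": 0, "tz": 0, "twist": 0}, {"tx": 15, "ty": 0, "tz": 0, "twist": 0}, {"tx": 6, "ty": 0, "tz": 0, "twist": 0}, {"tx": 0, "ty": 0, "tz": 0, "twist": 0}, {"tx": 0, "ty": 0, "tz": 0, "twist": 0}]'

```text
clock: 36.38
eef_pos: [594.3, -217.7, 104.3]
ee_rot: [[0.0, 0.856, -0.517], [-0.0, -0.517, -0.856], [-1.0, 0.0, 0.0]]
wrist_force: [0.4, -0.6, 0.6]
gripper_width: 58.2
```

>>> jog_arm --moves '[{"tx": 0, "ty": 0, "tz": 0, "twist": 0}, {"tx": 0, "ty": 0, "tz": 0, "twist": 0}, {"tx": 0, "ty": 0, "tz": 0, "twist": 0}, {"tx": 0, "ty": 0, "tz": 0, "twist": 0}, {"tx": 0, "ty": 0, "tz": 0, "twist": 0}, {"tx": 0, "ty": 0, "tz": 0, "twist": 0}, {"tx": 0, "ty": 0, "tz": 0, "twist": 0}, {"tx": 0, "ty": 0, "tz": 0, "twist": 0}]' --gripper 0 --squeeze 40

```text
clock: 37.05
eef_pos: [594.7, -217.5, 105.3]
ee_rot: [[0.002, 0.857, -0.516], [-0.0, -0.516, -0.857], [-1.0, 0.002, -0.001]]
wrist_force: [-1.1, 1.0, 6.5]
gripper_width: 24.6
```

>>> jog_arm --moves '[{"tx": -5, "ty": 0, "tz": 0, "twist": 0}, {"tx": -5, "ty": 0, "tz": 0, "twist": 0}, {"tx": -5, "ty": 0, "tz": 0, "twist": 0}, {"tx": -2, "ty": 0, "tz": 0, "twist": 0}, {"tx": 0, "ty": 0, "tz": 0, "twist": 0}, {"tx": 0, "ty": 0, "tz": 0, "twist": 0}]'

```text
clock: 37.55
eef_pos: [593.7, -217.4, 120.6]
ee_rot: [[-0.0, 0.857, -0.516], [0.0, -0.516, -0.857], [-1.0, -0.0, -0.0]]
wrist_force: [0.7, 0.8, -5.1]
gripper_width: 24.4
```

```bash
python3 - <<'E'
from h import *
s=st(); arc(-3,10); arc(-5,10)
E
```

```text
t 37.55 p [ 593.7 -217.4  120.6] F [ 0.7  0.8 -5.1] w 24.4
phi -100.9 (turn 90.2) r 137.4 psi -31.1
first ty -6.6 tz 2.9
rows ty -6.85 tz 2.31 twist 3.0
phi -100.9 (turn 90.2) r 137.4 psi -31.1
first ty -11.2 tz 4.3
rows ty -11.47 tz 3.65 twist 5.0
```

>>> jog_arm --moves '[{"tx": 0, "ty": -6.7, "tz": 2.6, "twist": 3}, {"tx": 0, "ty": -6.8, "tz": 2.3, "twist": 3}, {"tx": 0, "ty": -11.5, "tz": 3.7, "twist": 5}, {"tx": 0, "ty": -11.5, "tz": 3.7, "twist": 5}, {"tx": 0, "ty": -11.5, "tz": 3.7, "twist": 5}, {"tx": 0, "ty": -11.5, "tz": 3.7, "twist": 5}, {"tx": 0, "ty": -11.5, "tz": 3.7, "twist": 5}, {"tx": 0, "ty": -11.5, "tz": 3.7, "twist": 5}, {"tx": 0, "ty": 0, "tz": 0, "twist": 0}]'

```text
clock: 38.3
eef_pos: [518.6, -175.4, 121.1]
ee_rot: [[0.002, 0.385, -0.923], [0.001, -0.923, -0.385], [-1.0, -0.0, -0.002]]
wrist_force: [2.9, 1.1, -5.5]
gripper_width: 24.5
```

```bash
python3 - <<'E'
from h import *
s=st(); arc(-5,10)
E
```

```text
t 38.3 p [ 518.6 -175.4  121.1] F [ 2.9  1.1 -5.5] w 24.5
phi -137.4 (turn 53.7) r 137.3 psi -67.3
first ty -11.2 tz 4.3
rows ty -11.49 tz 3.60 twist 5.0
```

>>> jog_arm --moves '[{"tx": 0, "ty": -11.3, "tz": 4.1, "twist": 5}, {"tx": 0, "ty": -11.5, "tz": 3.6, "twist": 5}, {"tx": 0, "ty": -11.5, "tz": 3.6, "twist": 5}, {"tx": 0, "ty": -11.5, "tz": 3.6, "twist": 5}, {"tx": 0, "ty": -11.5, "tz": 3.6, "twist": 5}, {"tx": 0, "ty": -11.5, "tz": 3.6, "twist": 5}, {"tx": 0, "ty": -11.5, "tz": 3.6, "twist": 5}, {"tx": 0, "ty": -11.5, "tz": 3.6, "twist": 5}, {"tx": 0, "ty": -11.5, "tz": 3.6, "twist": 5}, {"tx": 0, "ty": 0, "tz": 0, "twist": 0}, {"tx": 0, "ty": 0, "tz": 0, "twist": 0}]'

```text
clock: 39.22
eef_pos: [482.5, -77.7, 121.1]
ee_rot: [[0.001, -0.373, -0.928], [-0.0, -0.928, 0.373], [-1.0, -0.0, -0.001]]
wrist_force: [4.0, -1.1, -5.8]
gripper_width: 24.8
```

```bash
python3 - <<'E'
from h import *
s=st(); arc(-5,10); arc(-3.6,1); snap('wrist','w17')
E
```

```text
t 39.22 p [482.5 -77.7 121.1] F [ 4.  -1.1 -5.8] w 24.8
phi 178.0 (turn 9.1) r 137.3 psi -111.9
first ty -11.3 tz 4.2
rows ty -11.49 tz 3.59 twist 5.0
phi 178.0 (turn 9.1) r 137.3 psi -111.9
first ty -8.0 tz 3.3
rows ty -8.24 tz 2.69 twist 3.6
```

View pics/w17.png

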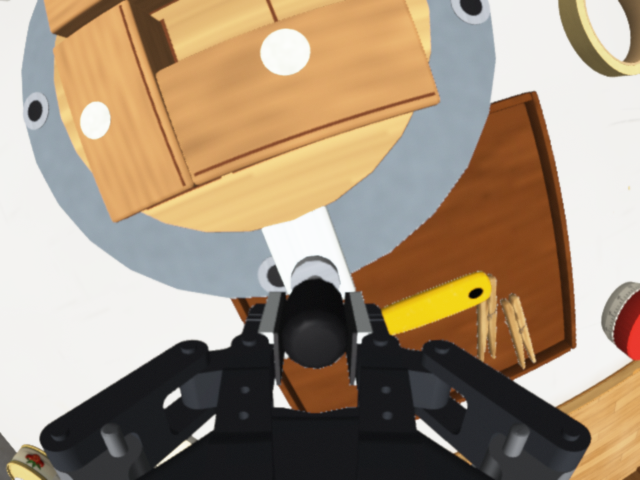

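>>> jog_arm --moves '[{"tx": 0, "ty": -11.4, "tz": 4.0, "twist": 5}, {"tx": 0, "ty": -9.3, "tz": 3.0, "twist": 4}, {"tx": 0, "ty": 0, "tz": 0, "twist": 0}, {"tx": 0, "ty": 0, "tz": 0, "twist": 0}, {"tx": 0, "ty": 0, "tz": 0, "twist": 0}]'

```text
clock: 39.68
eef_pos: [484.8, -56.7, 121.1]
ee_rot: [[0.001, -0.513, -0.858], [-0.0, -0.858, 0.513], [-1.0, -0.001, -0.001]]
wrist_force: [6.0, -1.2, -5.6]
gripper_width: 24.7
```

```bash
python3 - <<'E'
from h import *
s=st(); arc(-1,10)
E
```

```text
t 39.68 p [484.8 -56.7 121.1] F [ 6.  -1.2 -5.6] w 24.7
phi 169.2 (turn 0.3) r 137.4 psi -120.9
first ty -2.1 tz 1.4
rows ty -2.27 tz 0.81 twist 1.0
```

>>> jog_arm --moves '[{"tx": 5, "ty": -0.6, "tz": 0.3, "twist": 0.3}, {"tx": 5, "ty": 0, "tz": 0, "twist": 0}, {"tx": 4, "ty": 0, "tz": 0, "twist": 0}, {"tx": 1.5, "ty": 0, "tz": 0, "twist": 0}, {"tx": 0, "ty": 0, "tz": 0, "twist": 0}, {"tx": 0, "ty": 0, "tz": 0, "twist": 0}]'

```text
clock: 40.18
eef_pos: [484.9, -55.9, 105.4]
ee_rot: [[0.002, -0.519, -0.855], [-0.0, -0.855, 0.519], [-1.0, -0.001, -0.001]]
wrist_force: [5.9, -1.2, -3.4]
gripper_width: 24.8
```

```bash
python3 - <<'E'
from h import *
s=st(); arc(-1,10)
E
```

```text
t 40.18 p [484.9 -55.9 105.4] F [ 5.9 -1.2 -3.4] w 24.8
phi 168.8 (turn -0.1) r 137.4 psi -121.3
first ty -2.1 tz 1.3
rows ty -2.27 tz 0.81 twist 1.0
```

>>> jog_arm --moves '[{"tx": 0, "ty": 0, "tz": 0, "twist": 0}, {"tx": 0, "ty": 0, "tz": 0, "twist": 0}, {"tx": 0, "ty": 0, "tz": 0, "twist": 0}, {"tx": 0, "ty": 0, "tz": 0, "twist": 0}, {"tx": 0, "ty": 0, "tz": 0, "twist": 0}, {"tx": -12, "ty": 0, "tz": 0, "twist": 0}, {"tx": -25, "ty": 0, "tz": 0, "twist": 0}, {"tx": -25, "ty": 0, "tz": 0, "twist": 0}, {"tx": -30, "ty": 0, "tz": 0, "twist": 0}, {"tx": -30, "ty": 0, "tz": 0, "twist": 0}, {"tx": -20, "ty": 0, "tz": 0, "twist": 0}, {"tx": 0, "ty": 0, "tz": 0, "twist": 0}, {"tx": 0, "ty": 0, "tz": 0, "twist": 0}]' --gripper 0.72

```text
clock: 41.27
eef_pos: [484.3, -55.4, 248.4]
ee_rot: [[0.002, -0.52, -0.854], [0.001, -0.854, 0.52], [-1.0, -0.002, -0.002]]
wrist_force: [0.0, -0.5, -0.6]
gripper_width: 61.3
```

```bash
python3 - <<'E'
from h import *
s=st();snap('wrist','w18');snap('top','t18');snap('side','s18')
E
```

```text
t 41.27 p [484.3 -55.4 248.4] F [ 0.  -0.5 -0.6] w 61.3
```

View pics/w18.png

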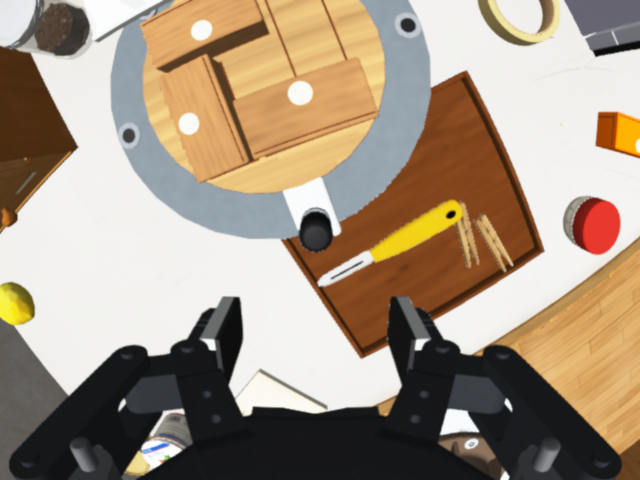

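View pics/s18.png

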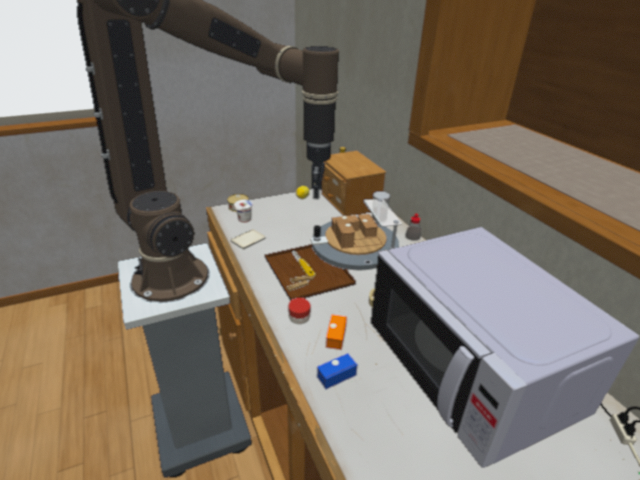

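```bash
python3 - <<'E'
from h import *
c=np.load('pics/w18.npz');d=c['d']
for n,(u,v) in dict(knob=(316,235),slab=(290,30),slab2=(270,178),tall=(300,120),lowl=(210,150),lowf=(230,30)).items(): print(n,np.round(fez(u,v,c,np.median(d[v-1:v+2,u-1:u+2])),1))
i=cv2.imread('pics/w18.png');cv2.imwrite('pics/w18a.png',cv2.resize(i[0:200,110:410],None,fx=2.6,fy=2.6,interpolation=cv2.INTER_CUBIC))
i=cv2.imread('pics/t18.png');cv2.imwrite('pics/t18a.png',cv2.resize(i[128:252,255:385],None,fx=4.8,fy=4.8,interpolation=cv2.INTER_CUBIC))
E
```

```text
knob [485.3 -56.7 112.5]
slab [ 634.2 -122.5   60.3]
slab2 [535.5 -42.2  59.9]
tall [560.3 -89.9 120. ]
lowl [579.1 -22.1  99.9]
lowf [648.4 -82.5  99.3]
```

View pics/w18a.png

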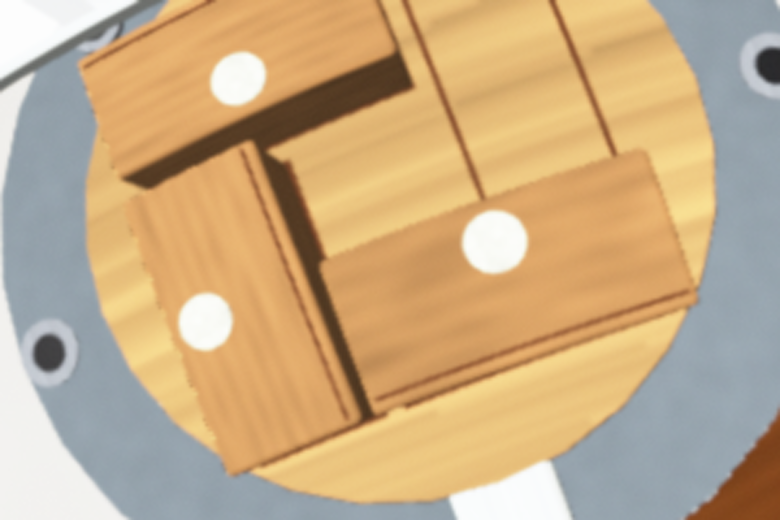

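View pics/t18a.png

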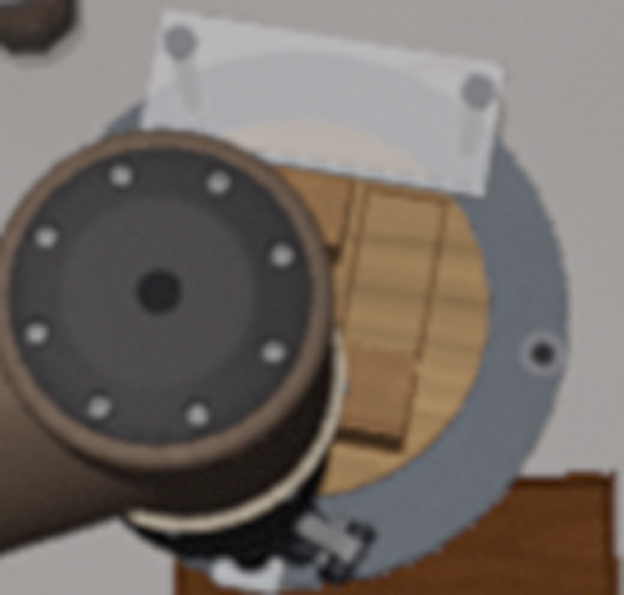

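```bash
python3 - <<'E'
from h import *
c=np.load('pics/w18.npz')
f=lambda u,v,c,z: fe2w(110+u/2.6,v/2.6,c,z)
R=np.array([[.9813,.1925],[-.1925,.9813]])
for n,t in (('front',(-49,-26)),('left',(-26,49)),('far',(49,26))): print(n,np.round(C+R@t,1))
quadw([(322,262),(645,150),(697,290),(368,415)],c,122,f)
quadw([(130,200),(250,143),(362,415),(232,473)],c,102,f)
print([np.round(f(u,v,c,102),1) for u,v in((122,178),(398,52))])
h=f(770,64,c,44),f(49,353,c,44);print(h)
st()
E
```

```text
front [566.6 -98.6]
left [603.6 -29.4]
far [672.8 -66.4]
[566.5 -97.6] [87.1 38.8 90.4 42. ] ang -101.2
[602.7 -30.9] [39.1 85.9 41.9 87.4] ang 169.3
[array([656.7, -21.2, 102. ]), array([ 640. , -106.5,  102. ])]
(array([ 593.22739037, -216.03890865,   44.        ]), array([644.51120623,  52.63388035,  44.        ]))
t 41.42 p [483.2 -55.6 246.2] F [-0.6  0.8 -0.4] w 61.4
```

```bash
python3 - <<'E'
from h import *
print(env.job_done())
E
```

```text
the job is handed in; nothing more can be done
None
```

I loaded the stand, turned it both ways and handed the job in at about 41 s of the 210 s allowed.

**Cartons found:** one tall and two low; I saw no second tall carton in any view.

1. I put the tall carton on the left tall place while the slab was still pinned in the left hole.
2. I lifted the plunger, turned the slab half round to the right hole and let the pin drop home.
3. I put both low cartons on the two front places. One low carton had been knocked a few centimetres, up against the fish tin, so I measured it again before picking it up.
4. I turned the slab back to the front hole and let the pin drop home.

**Last checks, from the wrist camera:**
- **Pin:** the knob top is 52.4 mm above the slab, against 52 mm when fully home. The knob bearing is within about 0.2° of the front hole.
- **Cartons:** all are flat. The tall one and the nearer low one are within about 2 mm and 1° of their places.
- **Far low carton:** only partly visible, but its visible edge puts it about 3 mm off (12 mm allowed).
- **Arm:** the gripper is clear of everything, about 130 mm above the knob, with no force on it.
- **Cup, tin and tape roll:** the arm did not visibly touch them. I did not measure their final positions.

No check failed. The top and wrist cameras disagreed by 1–2 mm on the stand centre, so I used a value close to the wrist camera's. The top view was partly blocked by the arm in the last check.

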